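# Put the muddled instrument cases back in the leaning rack

### The job

On the consulting-room desk a slim instrument case has been put in a thick case's place in the leaning rack. Move it to the empty slim place and stand the thick case from the desk in the thick place, so that both sit fully down in the row like their neighbours. Set them in gently, and leave the other cases in the rack and the things on the desk where they are.

Things in the scene. Friction and masses are not known exactly. Their poses are not given: they have to be found in the camera images.
- rack: Fixed white sheet-metal rack leaning 25 degrees; origin on the desk under the middle of the row, x away from the robot (turned up to 0.3 rad), y along the row, z up. Cases stand side by side like books on its sloped floor, tops leaning to -x (the robot). From +y to -y: three slim places (24 mm each), then four thick ones (32 mm each).
- rack_back (a point): Middle of the top edge of the rack's back plate (60 mm high along the cases, then flared outwards up to 68 mm) on the robot's side; the cases rest their -x edge on it and both edges are free above it, for a grip across their 52 mm width with the tool along the case. The front lip is 14 mm high, floor 58 mm from plate to lip; end walls 60 mm high. Same axes as the seat points.
- slim_case_mid (a point): Slim case put in the wrong place: it stands loosely in the thick place of the rack. Grey rigid plastic, black foot and seam, 0.1 to 0.17 kg, 52 mm wide (its x axis), 22 mm thick (its y axis), 120 mm tall (its z axis, from foot to top); the foot (lowest 6 mm) is 1.5 mm smaller all round. A half turn about z makes no difference. This point is its centre, half-way up.
- thick_case_mid (a point): Thick case standing upright on the desk, to the robot's right among small things, turned any way. Grey rigid plastic, black foot and seam, 0.13 to 0.24 kg, 52 mm wide (its x axis), 30 mm thick (its y axis), 120 mm tall (its z axis, from foot to top); the foot (lowest 6 mm) is 1.5 mm smaller all round. A half turn about z makes no difference. This point is its centre, half-way up.
- slim_place_seat (a point): Floor centre of the empty slim place in the rack, under a thin black pad; a seated case's centre lies 60 mm up its z axis. z: along the cases (up, leaning 25 degrees to the robot), y along the row, x across, towards the front lip. The gap is 26 mm for a case of 22 mm; back plate 26.2 mm to -x, lip 31.8 mm to +x, both square to x.
- thick_place_seat (a point): The same for the thick place, which belongs to the thick case and where the slim case stands at the start. The gap is 34 mm for a case of 30 mm. Same axes.
- slim_n0_mid (a point): Centre of a loose slim case, a neighbour already in its right place in the rack, 22 x 52 x 120 mm, same make as the other cases; leave it where it stands. z along its length to its top, y along the row.
- slim_n1_mid (a point): Centre of a loose slim case, a neighbour already in its right place in the rack, 22 x 52 x 120 mm, same make as the other cases; leave it where it stands. z along its length to its top, y along the row.
- thick_n0_mid (a point): Centre of a loose thick case, a neighbour already in its right place in the rack, 30 x 52 x 120 mm, same make as the other cases; leave it where it stands. z along its length to its top, y along the row.
- thick_n1_mid (a point): Centre of a loose thick case, a neighbour already in its right place in the rack, 30 x 52 x 120 mm, same make as the other cases; leave it where it stands. z along its length to its top, y along the row.
- thick_n2_mid (a point): Centre of a loose thick case, a neighbour already in its right place in the rack, 30 x 52 x 120 mm, same make as the other cases; leave it where it stands. z along its length to its top, y along the row.
- spray_a: Small clear bottle with white cap, 30 mm across, 95 mm tall, loose; origin at the centre of its underside. Leave it alone.
- spray_b: A second such bottle.
- stamp: Wooden hand stamp, 38 mm across at the foot, 68 mm tall, loose; origin at the centre of its underside. Leave it alone.
- pump: White bottle with blue cap, 64 mm across, 160 mm tall, loose, beyond the rack; origin at the centre of its underside. Leave it alone.
- pencup: Black cup, 72 mm across, 95 mm tall, loose, beyond the rack; origin at the centre of its underside. Leave it alone.
- weight: Glass paperweight, 60 mm across, 27 mm tall, on the robot's side of the rack; origin at the centre of its underside. Leave it alone.
Not all that is in view belongs to the job. Leave any yellow look-alike of the part that bears thick_case_mid alone.

How it is judged:
By the outcome, as a careful person would: the job done as asked, in the order asked, and still so for the second after the job is handed in, with the robot touching nothing.
It also fails if it takes over 72 s, if anything falls off the work surface, if the arm or the gripper's body presses on something with over 40 N, if the wrist force passes 120 N, or if a joint passes its speed limit or range.

### The arm

A 6-joint arm with a two-finger parallel gripper is mounted at the origin on the work surface. World frame = base frame: x ahead of the robot, y to its left, z up, the work surface at z = 0. Lengths are in m, angles in rad, forces in N, time in s.
With the tool pointing down it reaches from about 0.35 to 0.85 m from the base axis. Payload 8.1 kg.
Tool frame: the origin (TCP) lies midway between the tips of the shut fingers; the grasp point (between the pads) lies 19 mm behind it (r.tcp_to_grasp is the z of the grasp point in the tool frame, in m); z points along the fingers, y is the direction in which the jaws open and shut (so a half turn about z gives the same grasp; the last joint's range is limited). The gripper opens to 93 mm and grips with 3 to 60 N. Pads are 15 mm wide; open, the fingers measure 128 mm over their backs; the gripper's body (75 mm by 188 mm) begins 65 mm behind the grasp point.
Start: joints at [1.202, 0.13, 1.488, -0, 1.523, -0.085], TCP at [0.168, 0.576, 0.179] pointing down, gripper open.
Joint ranges: [-2.96, 2.96], [-0.89, 2.26], [0.02, 2.5], [-1.34, 4.48], [0, 2.73], [-2.66, 2.66]. Speed limits (rad/s): [2.39, 2.39, 2.79, 3.14, 3.14, 3.14].

### API

Orientations are given as a rotation vector (axis times angle).
In Python, from workcell import r gives the robot as it stands.
- The arm moves only by the tool jog_arm, never from a script. Its argument "moves" is a list of rows, each a list of 5 numbers: the shift along the tool's x, y, z in units of 0.15 m (1.0 is 0.15 m), then the turn about the tool's z in units of pi/4 rad (1.0 is pi/4 rad), then the closure, from -1 (fully open) to 1 (shut). A call has 1 to 5 rows; each row is the pose to reach, as a shift and turn from the pose measured when the call began, along the tool's axes at that moment; what a row does not reach only later rows make up. A row lasts 1/10 s, in which the tool goes at most 50 mm and 8.59 degrees, less where a joint would pass 70% of its speed; a pose out of reach is approached as far as the arm can. A call with a number of a shift or a turn outside -1 to 1 is refused whole. A call with a gripper value outside its range is refused whole. The fingers move at their own pace and stop on an object; the grip force is fixed at half the most. Time passes only in rows, so rows that repeat a pose let the fingers close. It gives the time, the measured TCP pose, the force and the opening at its end, in the units of the state.
- r.get_obs(): the state, without advancing time (a new reading comes with each control period).
- r.grab_frame(name): name is "scene" or "side" or "wrist"; returns a dict with "img" (420x560x3 uint8, red, green, blue), "range_z" (420x560 float32, m along the optical axis (not along the pixel's ray), 0 where there is no reading), "fx", "fy", "cx", "cy" (pixels), "R" (3x3) and "t" (3): a world point X has camera coordinates R X + t. Camera axes: x right, y down, z forward; pixel columns grow to the right and rows downward; lengths in m; the calibration is good to about 2 mm. A picture is of the moment at which its call begins.
- r.job_done(): hands the job in, once; it reports no verdict.
The state is a dict: "clock": time; "joint_pos": joint angles; "dq": joint speeds; "tau": joint torques, N m; "tool_pos": TCP position; "tcp_rot": TCP orientation; "wrist_force": force on the tool from outside, world axes, zero at the start; "ft_torque": the same for the moment, N m; "grip_width": finger opening in m.
Only numpy, scipy, OpenCV 4.12 (cv2) and the standard library are available. Lean on these libraries where they do the work, as an engineer would, in place of code of your own. Each camera call takes 0.05 s, during which the arm holds its last target.

## Working session

There is one attempt and no reset: what is moved stays moved. The work goes in short steps, Python scripts to look and compute and a tool call to move; the robot and the scene stay as the last step left them, time stands still between calls to the robot, and variables do not carry over. Pictures are saved under pics/ and viewed, and the job is handed in when it is done.

Besides the shell and the picture viewer there is one more tool, called as name(argument=value, ...), one argument or row to a line, values as JSON. jog_arm: Moves the arm, as the interface text tells. Shifts and turns lie within -1 to 1; 1 stands for 0.15 m of shift or pi/4 rad of turn. Its arguments: {"type":"object","properties":{"moves":{"type":"array"}},"required":["moves"]}

```bash
ls; mkdir -p pics; cat > h.py <<'E'
import numpy as np, cv2, pickle
from scipy.spatial.transform import Rotation as Rot
def snap(r,name,tag):
    f=r.grab_frame(name)
    pickle.dump(f,open(f'pics/{tag}.pkl','wb'))
    cv2.imwrite(f'pics/{tag}.png',f['img'][:,:,::-1]); return f
def ld(tag): return pickle.load(open(f'pics/{tag}.pkl','rb'))
def pt(f,u,v,z=None):
    z=f['range_z'][int(v),int(u)] if z is None else z
    c=np.array([(u-f['cx'])/f['fx']*z,(v-f['cy'])/f['fy']*z,z]); return f['R'].T@(c-f['t'])
def cloud(f):
    h,w=f['range_z'].shape; u,v=np.meshgrid(np.arange(w),np.arange(h)); z=f['range_z']
    c=np.stack([(u-f['cx'])/f['fx']*z,(v-f['cy'])/f['fy']*z,z],-1); return (c-f['t'])@f['R']
def plane(f,u,v,h):
    d=f['R'].T@np.array([(u-f['cx'])/f['fx'],(v-f['cy'])/f['fy'],1]); o=-f['R'].T@f['t']; return o+d*(h-o[2])/d[2]
def proj(f,X):
    c=f['R']@X+f['t']; return np.array([c[0]/c[2]*f['fx']+f['cx'],c[1]/c[2]*f['fy']+f['cy']])
E
python3 - <<'E'
from h import *
from workcell import r
o=r.get_obs()
for k in o: print(k,np.round(o[k],4))
print(r.tcp_to_grasp, Rot.from_rotvec(o['tcp_rot']).as_matrix().round(3))
for n in('scene','side','wrist'):
    f=snap(r,n,n+'0'); print(n,f['fx'],(-f['R'].T@f['t']).round(3),f['R'][2].round(3))
E
```

```text
pics
clock 0.0
joint_pos [ 1.2016  0.1311  1.4893  0.      1.523  -0.0854]
dq [ 0.0004 -0.0003 -0.0002 -0.0003 -0.0003  0.0004]
tau [-1.50000e-03 -5.59817e+01 -4.91767e+01  7.65000e-02  3.49000e-02
 -1.00000e-04]
tool_pos [0.1678 0.5754 0.1777]
tcp_rot [-4.4430e-01 -3.1096e+00  2.8000e-03]
wrist_force [ 0.2276 -0.7335  0.3226]
ft_torque [-0.0545 -0.0347  0.0044]
grip_width 0.0932
-0.0188 [[-0.96   0.28  -0.001]
 [ 0.28   0.96  -0.002]
 [ 0.    -0.002 -1.   ]]
scene 419.48343902249155 [1.062 0.149 0.95 ] [-0.498 -0.18  -0.848]
side 439.5050813235447 [ 0.354 -0.602  0.761] [ 0.247  0.629 -0.737]
wrist 294.6765161197296 [0.096 0.597 0.383] [ 0.256 -0.075 -0.964]
```

View pics/scene0.png

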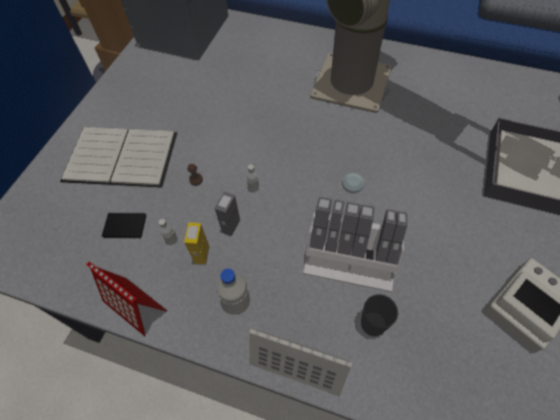

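View pics/side0.png

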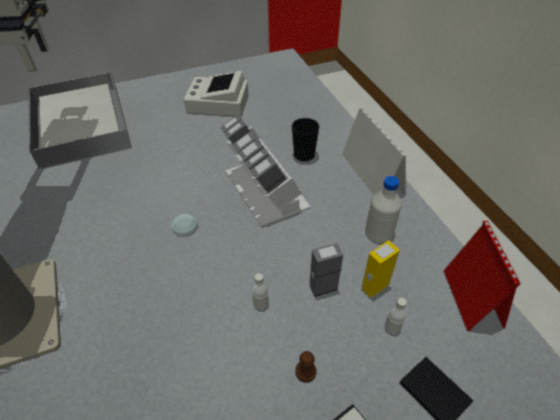

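View pics/wrist0.png

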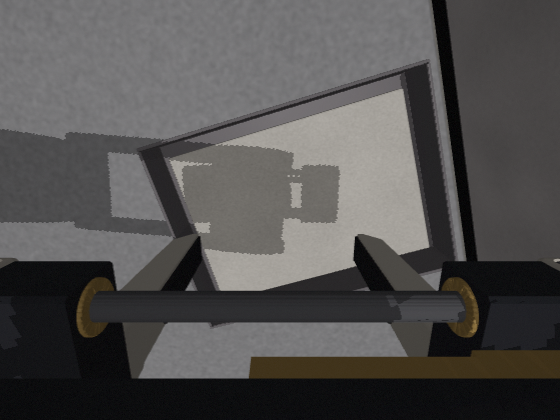

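```bash
python3 - <<'E'
from h import *
a=cv2.imread('pics/scene0.png')[180:300,290:430]; b=cv2.imread('pics/side0.png')[100:240,200:340]
cv2.imwrite('pics/cA.png',cv2.resize(a,None,fx=5.5,fy=5,interpolation=cv2.INTER_CUBIC)[:600,:800])
cv2.imwrite('pics/cB.png',cv2.resize(b,None,fx=4.2,fy=4.2,interpolation=cv2.INTER_CUBIC))
E
```

```text
(no output)
```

View pics/cA.png

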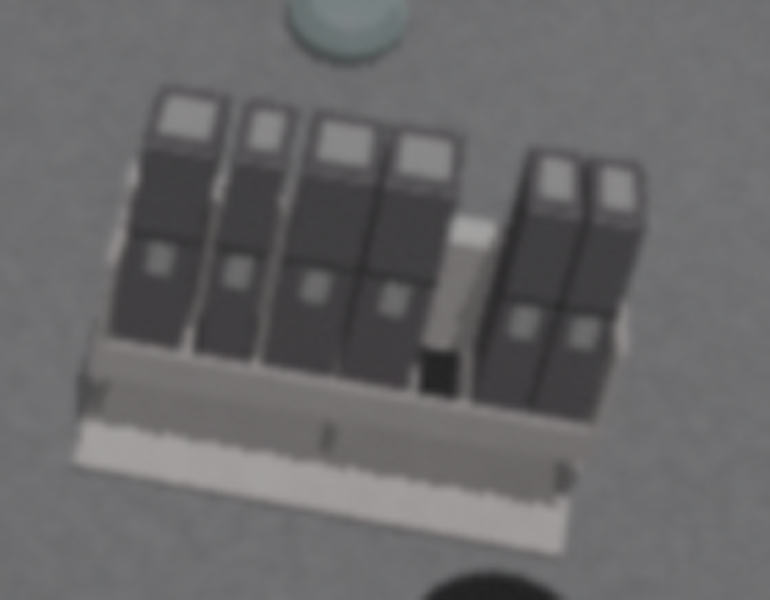

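View pics/cB.png

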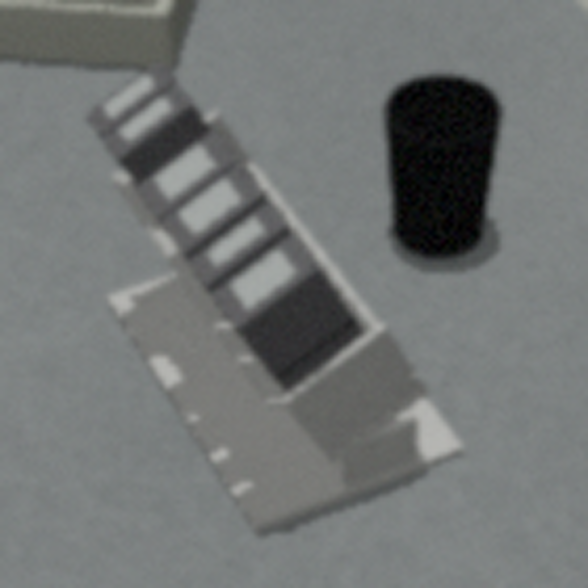

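jog_arm(
  moves=[
    [0, 0.3, 0, 0, -1],
    [0, 0.6, 0, 0, -1],
    [0, 0.9, 0, 0, -1],
    [0, 1, 0, 0, -1],
  ],
)

```text
clock: 0.55
tool_pos: [0.2103, 0.7211, 0.1742]
tcp_rot: [-0.444, -3.109, 0.007]
wrist_force: [0.0, -0.6, -0.2]
grip_width: 0.0933
```

```bash
python3 - <<'E'
from h import *
f=ld('scene0'); g=ld('side0')
C=cloud(f); 
for n,u,v in [('back plate top in empty',376,226),('weight',353,183),('top thick -y',290+190/5.5,180+115/5),('slim wrong top',290+265/5.5,180+130/5),('th',290+345/5.5,180+143/5),('th',290+425/5.5,180+157/5),('s',290+556/5.5,180+180/5),('s',290+617/5.5,180+187/5),('pump',229,276),('cup',380,305),('black case',227,200),('yellow',195,232),('sprayA',251,168),('sprayB',163,222)]:
    print(n,pt(f,u,v).round(3))
E
```

```text
back plate top in empty [0.551 0.184 0.093]
weight [0.401 0.101 0.026]
top thick -y [0.568 0.061 0.159]
slim wrong top [0.567 0.092 0.16 ]
th [0.562 0.124 0.157]
th [0.561 0.156 0.16 ]
s [0.557 0.207 0.162]
s [0.551 0.231 0.158]
pump [ 0.795 -0.074  0.16 ]
cup [0.716 0.236 0.049]
black case [ 0.608 -0.163  0.122]
yellow [ 0.709 -0.197  0.124]
sprayA [ 0.485 -0.152  0.096]
sprayB [ 0.696 -0.293  0.094]
```

jog_arm(
  moves=[
    [0, 0.3, 0, 0, -1],
    [0, 0.6, 0, 0, -1],
    [0, 0.9, 0, 0, -1],
    [0, 1, 0, 0, -1],
    [0, 1, 0, 0, -1],
  ],
)

```text
clock: 1.05
tool_pos: [0.2489, 0.8534, 0.1679]
tcp_rot: [0.445, 3.109, 0.011]
wrist_force: [19.8, 64.0, 58.9]
grip_width: 0.0931
```

```bash
python3 - <<'E'
from h import *
from workcell import r
o=r.get_obs()
print(o['joint_pos'].round(3) if hasattr(o['joint_pos'],'round') else o['joint_pos'],np.round(o['tool_pos'],3), Rot.from_rotvec(o['tcp_rot']).as_matrix().round(3))
E
```

```text
[ 1.229e+00  1.198e+00  2.200e-02  1.000e-03  1.915e+00 -5.800e-02] [0.249 0.853 0.168] [[-0.96   0.28   0.001]
 [ 0.28   0.96   0.007]
 [ 0.001  0.007 -1.   ]]
```

jog_arm(
  moves=[
    [0, 0.05, 0, 0, -1],
    [0, 0.1, 0, 0, -1],
    [0, 0.2, 0, 0, -1],
    [0, 0.3, 0, 0, -1],
  ],
)

```text
clock: 1.45
tool_pos: [0.2539, 0.8701, 0.1641]
tcp_rot: [0.444, 3.103, 0.071]
wrist_force: [-0.7, -0.8, 0.0]
grip_width: 0.0932
```

```bash
cat > st.py <<'E'
from h import *
from workcell import r
o=r.get_obs()
print(round(o['clock'],2),np.round(o['joint_pos'],3),np.round(o['tool_pos'],4), np.round(o['wrist_force'],1),round(o['grip_width'],4));print(Rot.from_rotvec(o['tcp_rot']).as_matrix().round(3))
E
python3 st.py
```

```text
1.45 [ 1.229  1.202  0.022  0.003  1.871 -0.057] [0.2539 0.8701 0.1641] [-0.7 -0.8  0. ] 0.0932
[[-0.96   0.28   0.013]
 [ 0.28   0.959  0.044]
 [ 0.     0.046 -0.999]]
```

```bash
python3 - <<'E'
from h import *
for tag,(x0,y0,x1,y1) in (('scene0',(300,190,420,265)),('side0',(200,105,320,210))):
    f=ld(tag); im=cv2.cvtColor(f['img'],cv2.COLOR_RGB2GRAY); C=cloud(f)
    m=np.zeros_like(im); m[y0:y1,x0:x1]=((im[y0:y1,x0:x1]>(105 if tag=='scene0' else 120)))*255
    m=(m>0)&(C[...,2]>0.14)
    n,l,s,c=cv2.connectedComponentsWithStats(m.astype(np.uint8))
    print(tag)
    for i in range(1,n):
        if s[i,4]>=12: print(s[i],c[i].round(1),np.median(C[l==i],0).round(4),C[l==i].std(0).round(4))
    big=cv2.resize(f['img'][y0:y1,x0:x1,::-1],None,fx=6,fy=6,interpolation=cv2.INTER_NEAREST); 
    mm=cv2.resize(m[y0:y1,x0:x1].astype(np.uint8),None,fx=6,fy=6,interpolation=cv2.INTER_NEAREST); big[mm>0,2]=255
    cv2.imwrite(f'pics/m{tag}.png',big)
E
```

```text
scene0
[319 199  10   9  76] [323.6 203.1] [0.5686 0.059  0.1582] [0.0087 0.006  0.0045]
[335 202   7   8  46] [338.1 205.6] [0.565  0.0913 0.1582] [0.0084 0.0037 0.0043]
[348 204  10   9  76] [352.4 208.1] [0.5609 0.1229 0.1574] [0.0088 0.0059 0.0045]
[362 207  10   9  77] [366.8 211. ] [0.5587 0.1548 0.1582] [0.0086 0.0059 0.0043]
[388 211   6   9  48] [390.6 215.3] [0.5548 0.2062 0.1586] [0.0085 0.0036 0.0041]
[399 213   7   9  49] [401.8 217.3] [0.5518 0.23   0.1587] [0.0085 0.0037 0.0044]
side0
[224 118  13  10  63] [230.  122.3] [0.5549 0.2286 0.1584] [0.0264 0.1039 0.0755]
[228 123  13  11  59] [234.4 127.8] [0.5582 0.2041 0.1579] [0.0083 0.0045 0.0038]
[237 135  14  13  96] [243.5 140.6] [0.562  0.1519 0.1582] [0.0226 0.0768 0.0614]
[243 143  14  13 102] [249.5 148.8] [0.5649 0.1201 0.1585] [0.0223 0.0714 0.0595]
[249 152  14  11  71] [255.8 157.1] [0.568  0.0882 0.1592] [0.0265 0.0815 0.0711]
[255 159  16  15 118] [262.3 166. ] [0.5715 0.0562 0.1587] [0.0215 0.0607 0.0554]
```

```bash
cat > go.py <<'E'
# usage: go.py x y z [az_of_tool_y_deg]: needed shift in tool units
import sys
from h import *
from workcell import r
o=r.get_obs(); M=Rot.from_rotvec(o['tcp_rot']).as_matrix(); p=np.array(o['tool_pos'])
t=np.array([float(a) for a in sys.argv[1:4]])
u=M.T@(t-p)/0.15
y=M[:,1]; az=np.degrees(np.arctan2(y[1],y[0])); z=M[:,2]
print('units',u.round(3),'dist',np.linalg.norm(t-p).round(4),'az',az.round(2),'pos',p.round(4),'tilt deg',np.degrees(np.arccos(-z[2])).round(2),'toward',np.degrees(np.arctan2(z[1],z[0])).round(1))
if len(sys.argv)>4:
    d=(float(sys.argv[4])-az+90)%180-90
    print('turn units', (-d/45).round(3))
E
python3 go.py 0.45 0.45 0.35 5.56; python3 go.py 0.8 0.0 0.37 0
```

```text
units [-2.039 -2.263 -1.345] dist 0.4995 az 73.72 pos [0.2539 0.8701 0.1641] tilt deg 2.63 toward 73.9
turn units 1.515
units [-5.12  -4.48  -1.581] dist 1.0477 az 73.72 pos [0.2539 0.8701 0.1641] tilt deg 2.63 toward 73.9
turn units 1.638
```

jog_arm(
  moves=[
    [-0.1, -0.15, -0.15, 0.1, -1],
    [-0.3, -0.35, -0.35, 0.25, -1],
    [-0.5, -0.55, -0.55, 0.4, -1],
    [-0.7, -0.75, -0.7, 0.55, -1],
    [-0.85, -0.9, -0.8, 0.7, -1],
  ],
)

```text
clock: 1.95
tool_pos: [0.3378, 0.7017, 0.2852]
tcp_rot: [-1.276, -2.864, -0.091]
wrist_force: [0.3, 0.2, 2.1]
grip_width: 0.0931
```

```bash
python3 go.py 0.45 0.45 0.35 5.56; python3 go.py 0.75 0.0 0.37 0
```

```text
units [-1.734 -0.543 -0.509] dist 0.2831 az 41.94 pos [0.3378 0.7017 0.2852] tilt deg 3.32 toward 71.0
turn units 0.808
units [-5.297 -1.053 -0.769] dist 0.8182 az 41.94 pos [0.3378 0.7017 0.2852] tilt deg 3.32 toward 71.0
turn units 0.932
```

jog_arm(
  moves=[
    [-0.3, -0.1, -0.1, 0.18, -1],
    [-0.6, -0.2, -0.2, 0.35, -1],
    [-0.9, -0.3, -0.3, 0.5, -1],
    [-1, -0.4, -0.4, 0.66, -1],
    [-1, -0.5, -0.5, 0.8, -1],
  ],
)

```text
clock: 2.45
tool_pos: [0.3843, 0.5349, 0.359]
tcp_rot: [-2.097, -2.307, -0.101]
wrist_force: [-0.4, 1.0, -0.3]
grip_width: 0.0929
```

```bash
python3 go.py 0.72 0.0 0.37 5.56
```

```text
units [-3.754  1.893 -0.237] dist 0.6316 az 5.41 pos [0.3843 0.5349 0.359 ] tilt deg 3.92 toward 66.8
turn units -0.003
```

jog_arm(
  moves=[
    [-0.3, 0.1, 0, 0, -1],
    [-0.6, 0.25, 0, 0, -1],
    [-0.9, 0.4, -0.1, 0, -1],
    [-1, 0.5, -0.1, 0, -1],
    [-1, 0.6, -0.1, 0, -1],
  ],
)

```text
clock: 2.95
tool_pos: [0.4913, 0.3917, 0.3754]
tcp_rot: [-2.103, -2.306, -0.121]
wrist_force: [-0.7, 0.3, -0.5]
grip_width: 0.0928
```

jog_arm(
  moves=[
    [-0.3, 0.1, 0, 0, -1],
    [-0.6, 0.25, 0, 0, -1],
    [-0.9, 0.4, -0.1, 0, -1],
    [-1, 0.5, -0.1, 0, -1],
    [-1, 0.6, -0.1, 0, -1],
  ],
)

```text
clock: 3.45
tool_pos: [0.5976, 0.2471, 0.3914]
tcp_rot: [-2.111, -2.307, -0.136]
wrist_force: [0.1, 0.1, 0.5]
grip_width: 0.0927
```

jog_arm(
  moves=[
    [-0.3, 0.1, 0, 0, -1],
    [-0.6, 0.25, 0, 0, -1],
    [-0.9, 0.4, 0, 0, -1],
    [-1, 0.4, 0, 0, -1],
    [-1, 0.4, 0, 0, -1],
  ],
)

```text
clock: 3.95
tool_pos: [0.6726, 0.1004, 0.3884]
tcp_rot: [-2.119, -2.307, -0.144]
wrist_force: [-0.7, -0.4, 0.6]
grip_width: 0.0933
```

```bash
python3 go.py 0.8 0.0 0.37 5.56; python3 st.py
```

```text
units [-0.747  0.782  0.124] dist 0.1633 az 4.74 pos [0.6726 0.1004 0.3884] tilt deg 5.27 toward 50.9
turn units -0.018
3.95 [ 0.03   0.302  0.916  0.073  1.863 -0.032] [0.6726 0.1004 0.3884] [-0.7 -0.4  0.6] 0.0933
[[-0.087  0.995  0.058]
 [ 0.994  0.082  0.071]
 [ 0.066  0.064 -0.996]]
```

jog_arm(
  moves=[
    [-0.3, 0.1, 0, 0, -1],
    [-0.6, 0.25, 0, 0, -1],
    [-0.9, 0.35, 0, 0, -1],
    [-1, 0.4, 0, 0, -1],
    [-1, 0.4, 0, 0, -1],
  ],
)

```text
clock: 4.45
tool_pos: [0.7463, -0.0452, 0.384]
tcp_rot: [-2.123, -2.307, -0.147]
wrist_force: [0.0, 0.4, -0.0]
grip_width: 0.0924
```

jog_arm(
  moves=[
    [-0.02, 0.2, 0, 0, -1],
    [-0.06, 0.35, 0, 0, -1],
    [-0.08, 0.5, 0, 0, -1],
    [-0.1, 0.6, 0, 0, -1],
    [-0.12, 0.7, 0, 0, -1],
  ],
)

```text
clock: 4.95
tool_pos: [0.8296, -0.0497, 0.3745]
tcp_rot: [2.11, 2.296, 0.174]
wrist_force: [0.6, -0.1, 0.8]
grip_width: 0.0931
```

```bash
python3 go.py 0.8 0.0 0.37 5.56; python3 st.py
```

```text
units [ 0.345 -0.172  0.035] dist 0.0581 az 4.66 pos [ 0.8296 -0.0497  0.3745] tilt deg 6.48 toward 38.0
turn units -0.02
4.95 [-0.163  0.954  0.025  0.095  2.084 -0.197] [ 0.8296 -0.0497  0.3745] [ 0.6 -0.1  0.8] 0.0931
[[-0.087  0.992  0.089]
 [ 0.994  0.081  0.07 ]
 [ 0.062  0.094 -0.994]]
```

jog_arm(
  moves=[
    [-0.04, 0.2, 0, 0, -1],
    [-0.08, 0.4, 0, 0, -1],
    [-0.1, 0.6, 0, 0, -1],
    [-0.15, 0.8, 0, 0, -1],
    [-0.15, 0.9, 0, 0, -1],
  ],
)

```text
clock: 5.45
tool_pos: [0.8707, -0.0524, 0.3426]
tcp_rot: [2.082, 2.262, 0.222]
wrist_force: [0.1, 0.3, -0.1]
grip_width: 0.0928
```

```bash
python3 go.py 0.8 0.0 0.37 5.56; python3 st.py
```

```text
units [ 0.398 -0.411 -0.224] dist 0.0921 az 4.52 pos [ 0.8707 -0.0524  0.3426] tilt deg 8.94 toward 25.0
turn units -0.023
5.45 [-0.161  0.998  0.023  0.096  1.99  -0.199] [ 0.8707 -0.0524  0.3426] [ 0.1  0.3 -0.1] 0.0928
[[-0.087  0.986  0.141]
 [ 0.995  0.078  0.066]
 [ 0.054  0.146 -0.988]]
```

jog_arm(
  moves=[
    [-0.04, 0.2, -0.1, 0, -1],
    [-0.08, 0.4, -0.2, 0, -1],
    [-0.12, 0.6, -0.3, 0, -1],
    [-0.16, 0.8, -0.4, 0, -1],
    [-0.2, 1, -0.5, 0, -1],
  ],
)

```text
clock: 5.95
tool_pos: [0.883, -0.06, 0.3602]
tcp_rot: [2.055, 2.228, 0.267]
wrist_force: [-0.2, 0.1, 0.5]
grip_width: 0.093
```

```bash
python3 go.py 0.8 0.0 0.37 5.56; python3 st.py
```

```text
units [ 0.449 -0.499 -0.145] dist 0.1029 az 4.37 pos [ 0.883  -0.06    0.3602] tilt deg 11.56 toward 17.9
turn units -0.027
5.95 [-0.17   0.981  0.023  0.101  1.957 -0.204] [ 0.883  -0.06    0.3602] [-0.2  0.1  0.5] 0.093
[[-0.085  0.978  0.191]
 [ 0.995  0.075  0.062]
 [ 0.046  0.195 -0.98 ]]
```

jog_arm(
  moves=[
    [-0.06, 0.3, -0.15, 0, -1],
    [-0.12, 0.6, -0.3, 0, -1],
    [-0.18, 0.9, -0.45, 0, -1],
    [-0.2, 1, -0.6, 0, -1],
    [-0.2, 1, -0.7, 0, -1],
  ],
)

```text
clock: 6.45
tool_pos: [0.8866, -0.0679, 0.3907]
tcp_rot: [2.029, 2.195, 0.309]
wrist_force: [-0.8, -0.3, 0.2]
grip_width: 0.0926
```

jog_arm(
  moves=[
    [-0.06, 0.3, -0.15, 0, -1],
    [-0.12, 0.6, -0.3, 0, -1],
    [-0.18, 0.9, -0.45, 0, -1],
    [-0.2, 1, -0.6, 0, -1],
    [-0.2, 1, -0.7, 0, -1],
  ],
)

```text
clock: 6.95
tool_pos: [0.8883, -0.075, 0.4229]
tcp_rot: [2.002, 2.162, 0.35]
wrist_force: [-0.3, -0.3, 0.1]
grip_width: 0.0931
```

```bash
python3 go.py 0.8 0.0 0.37 5.56; python3 st.py
```

```text
units [ 0.535 -0.629  0.197] dist 0.1273 az 4.13 pos [ 0.8883 -0.075   0.4229] tilt deg 16.8 toward 10.6
turn units -0.032
6.95 [-0.192  0.912  0.024  0.114  1.93  -0.214] [ 0.8883 -0.075   0.4229] [-0.3 -0.3  0.1] 0.0931
[[-0.081  0.955  0.284]
 [ 0.996  0.069  0.053]
 [ 0.031  0.287 -0.957]]
```

jog_arm(
  moves=[
    [-0.1, 0.3, -0.15, 0, -1],
    [-0.18, 0.6, -0.3, 0, -1],
    [-0.25, 0.9, -0.45, 0, -1],
    [-0.25, 1, -0.6, 0, -1],
    [-0.25, 1, -0.7, 0, -1],
  ],
)

```text
clock: 7.45
tool_pos: [0.8875, -0.0886, 0.4556]
tcp_rot: [1.975, 2.128, 0.388]
wrist_force: [0.5, -0.5, 0.6]
grip_width: 0.0931
```

jog_arm(
  moves=[
    [-0.1, 0.3, -0.15, 0, -1],
    [-0.18, 0.6, -0.3, 0, -1],
    [-0.25, 0.9, -0.45, 0, -1],
    [-0.25, 1, -0.6, 0, -1],
    [-0.25, 1, -0.7, 0, -1],
  ],
)

```text
clock: 7.95
tool_pos: [0.8847, -0.1008, 0.4899]
tcp_rot: [1.947, 2.094, 0.425]
wrist_force: [-0.5, 0.2, -0.6]
grip_width: 0.0931
```

```bash
python3 go.py 0.6 0.09 0.37 5.56; python3 st.py
```

```text
units [ 1.399 -1.974  0.084] dist 0.3631 az 3.96 pos [ 0.8847 -0.1008  0.4899] tilt deg 22.16 toward 6.5
turn units -0.036
7.95 [-0.231  0.841  0.024  0.135  1.908 -0.235] [ 0.8847 -0.1008  0.4899] [-0.5  0.2 -0.6] 0.0931
[[-0.075  0.924  0.375]
 [ 0.997  0.064  0.043]
 [ 0.016  0.377 -0.926]]
```

jog_arm(
  moves=[
    [-0.1, 0.3, -0.15, 0, -1],
    [-0.18, 0.6, -0.3, 0, -1],
    [-0.25, 0.9, -0.45, 0, -1],
    [-0.25, 1, -0.6, 0, -1],
  ],
)

```text
clock: 8.35
tool_pos: [0.8853, -0.1124, 0.519]
tcp_rot: [1.919, 2.058, 0.461]
wrist_force: [1.1, 1.0, -1.4]
grip_width: 0.0927
```

jog_arm(
  moves=[
    [0.2, -0.2, 0, 0, -1],
    [0.4, -0.5, 0, 0, -1],
    [0.6, -0.75, 0, -0.02, -1],
    [0.8, -0.9, 0, -0.03, -1],
    [0.9, -1, 0, -0.04, -1],
  ],
)

```text
clock: 8.85
tool_pos: [0.7677, -0.0119, 0.4693]
tcp_rot: [1.884, 2.084, 0.454]
wrist_force: [-0.1, -0.2, 1.3]
grip_width: 0.0929
```

```bash
python3 go.py 0.6 0.09 0.37 5.56; python3 st.py
```

```text
units [ 0.791 -1.225  0.156] dist 0.2199 az 5.85 pos [ 0.7677 -0.0119  0.4693] tilt deg 24.91 toward 4.9
turn units 0.006
8.85 [-0.132  0.161  0.997  0.091  1.557 -0.214] [ 0.7677 -0.0119  0.4693] [-0.1 -0.2  1.3] 0.0929
[[-0.099  0.902  0.42 ]
 [ 0.995  0.092  0.036]
 [-0.007  0.421 -0.907]]
```

```bash
python3 go.py 0.535 0.088 0.226 5.56
```

```text
units [ 0.827 -2.021  0.844] dist 0.3512 az 5.85 pos [ 0.7677 -0.0119  0.4693] tilt deg 24.91 toward 4.9
turn units 0.006
```

jog_arm(
  moves=[
    [0.1, -0.2, 0.05, 0, -1],
    [0.2, -0.5, 0.15, 0, -1],
    [0.3, -0.75, 0.25, 0, -1],
    [0.4, -0.95, 0.35, 0, -1],
    [0.45, -1, 0.4, 0, -1],
  ],
)

```text
clock: 9.35
tool_pos: [0.6476, 0.0446, 0.3474]
tcp_rot: [1.887, 2.088, 0.45]
wrist_force: [0.5, 0.1, 0.1]
grip_width: 0.0932
```

jog_arm(
  moves=[
    [0.1, -0.3, 0.1, 0, -1],
    [0.2, -0.55, 0.2, 0, -1],
    [0.3, -0.8, 0.35, 0, -1],
    [0.37, -0.95, 0.42, 0, -1],
    [0.38, -1, 0.44, 0, -1],
  ],
)

```text
clock: 9.85
tool_pos: [0.5322, 0.0906, 0.2227]
tcp_rot: [1.887, 2.091, 0.449]
wrist_force: [-0.0, 0.0, 0.4]
grip_width: 0.0932
```

```bash
python3 go.py 0.535 0.088 0.226 5.56;python3 - <<'E'
from h import *
from workcell import r
snap(r,'wrist','w1')
E
```

```text
units [-0.02   0.025 -0.013] dist 0.0051 az 5.94 pos [0.5322 0.0906 0.2227] tilt deg 24.5 toward 5.1
turn units 0.008
```

View pics/w1.png

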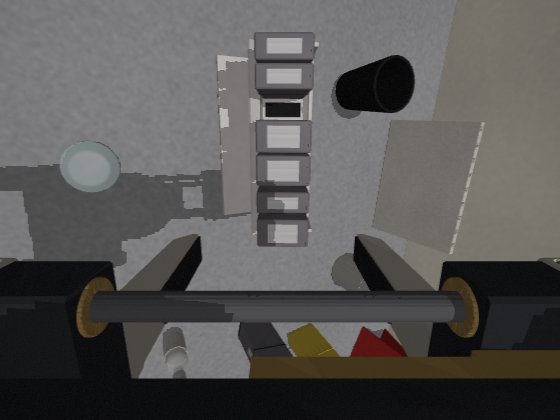

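```bash
cat > lab.py <<'E'
import sys
from h import *
from workcell import r
def labels(f,o,th=150):
    M=Rot.from_rotvec(o['tcp_rot']).as_matrix(); p=np.array(o['tool_pos'])
    C=cloud(f); g=cv2.cvtColor(f['img'],cv2.COLOR_RGB2GRAY)
    m=(g>th)&(C[...,2]>0.13)&(C[...,2]<0.2)&(C[...,1]<0.3)&(C[...,1]>0)&(C[...,0]<0.66)
    n,l,s,c=cv2.connectedComponentsWithStats(m.astype(np.uint8))
    for i in range(1,n):
        if s[i,4]>60:
            X=np.median(C[l==i],0); print(c[i].round(1),s[i,2:].tolist(),'world',X.round(4),'tool mm',(M.T@(X-p)*1000).round(1))
if __name__=='__main__':
    f=snap(r,'wrist',sys.argv[1]); o=r.get_obs(); labels(f,o)
E
python3 - <<'E'
from lab import *
labels(ld('w1'),r.get_obs())
f=ld('w1');C=cloud(f)
# rack yaw by back plate base edge etc
E
```

```text
[284.  45.] [35, 15, 523] world [0.5533 0.2313 0.1577] tool mm [138.4   4.7  73.6]
[283.5  75.5] [34, 14, 476] world [0.5557 0.2073 0.1574] tool mm [114.4   4.4  73.9]
[283.4 136.4] [33, 22, 699] world [0.5613 0.1554 0.1577] tool mm [62.2  4.8 74.1]
[283.2 170.4] [31, 21, 613] world [0.5644 0.1239 0.1576] tool mm [30.5  4.5 74.3]
[289.2 202.4] [23, 12, 171] world [0.5737 0.0934 0.1605] tool mm [-0.7 11.3 74.3]
[285.6 233.5] [23, 18, 385] world [0.5736 0.06   0.159 ] tool mm [-34.    7.4  74.4]
```

jog_arm(
  moves=[
    [0, 0.03, 0.2, 0, -1],
    [0, 0.03, 0.4, 0, -1],
    [0, 0.03, 0.55, 0, -1],
    [0, 0.03, 0.66, 0, -1],
    [0, 0.03, 0.72, 0, -1],
  ],
)

```text
clock: 10.4
tool_pos: [0.5833, 0.0942, 0.1275]
tcp_rot: [1.887, 2.089, 0.45]
wrist_force: [-0.5, 0.1, -0.1]
grip_width: 0.0927
```

```bash
python3 go.py 0.5666 0.092 0.159 5.56; python3 lab.py w2
```

```text
units [-0.005 -0.015 -0.237] dist 0.0357 az 5.91 pos [0.5833 0.0942 0.1275] tilt deg 24.59 toward 5.0
turn units 0.008
[274.7   1. ] [59, 3, 175] world [0.5541 0.2258 0.1577] tool mm [133.6  -0.6 -35.5]
[274.4  41.9] [58, 25, 1431] world [0.5557 0.2072 0.1576] tool mm [114.9  -0.9 -35.4]
[274.3 142.9] [54, 35, 1825] world [0.5608 0.1556 0.1575] tool mm [ 63.1  -1.2 -35.1]
[272.5 193.3] [51, 28, 1152] world [0.562  0.1263 0.1567] tool mm [ 33.8  -3.2 -34.9]
[261.8 246.4] [24, 18, 385] world [0.5602 0.0911 0.1542] tool mm [ -1.   -9.2 -34.7]
```

View pics/w2.png

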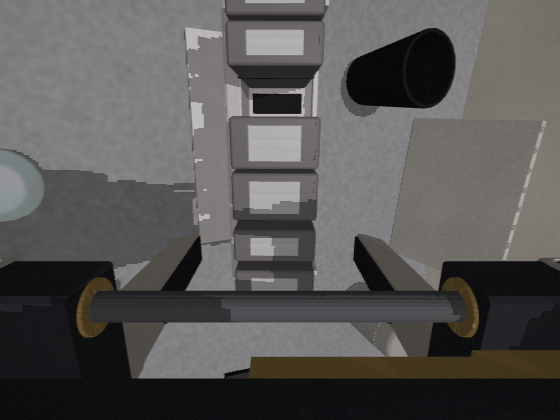

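jog_arm(
  moves=[
    [0, 0, 0.01, 0, 1],
    [0, 0, 0.01, 0, 1],
    [0, 0, 0.01, 0, 1],
    [0, 0, 0.01, 0, 1],
    [0, 0, 0.01, 0, 1],
  ],
)

```text
clock: 10.95
tool_pos: [0.5836, 0.0943, 0.1258]
tcp_rot: [1.887, 2.089, 0.449]
wrist_force: [-0.3, 0.5, 0.2]
grip_width: 0.0577
```

jog_arm(
  moves=[
    [0, 0, 0, 0, 1],
    [0, 0, 0, 0, 1],
  ],
)

```text
clock: 11.15
tool_pos: [0.5837, 0.0944, 0.1261]
tcp_rot: [1.886, 2.089, 0.45]
wrist_force: [0.0, 0.0, -0.2]
grip_width: 0.0416
```

```bash
python3 st.py; python3 lab.py w3
```

```text
11.15 [ 0.068 -0.324  2.08   0.01   0.956 -0.038] [0.5837 0.0944 0.1261] [ 0.   0.  -0.2] 0.0416
[[-0.1    0.904  0.415]
 [ 0.995  0.094  0.037]
 [-0.006  0.416 -0.909]]
[274.7   0.5] [60, 3, 121] world [0.5539 0.2256 0.1573] tool mm [133.4  -1.5 -36. ]
[274.8  41.4] [59, 26, 1512] world [0.5557 0.2072 0.1576] tool mm [114.9  -1.5 -36.2]
[274.7 143.4] [54, 36, 1912] world [0.5609 0.1556 0.1576] tool mm [ 63.   -1.7 -35.9]
[276.1 192. ] [52, 27, 1045] world [0.5649 0.1275 0.1581] tool mm [ 34.7  -0.5 -35.8]
```

View pics/w3.png

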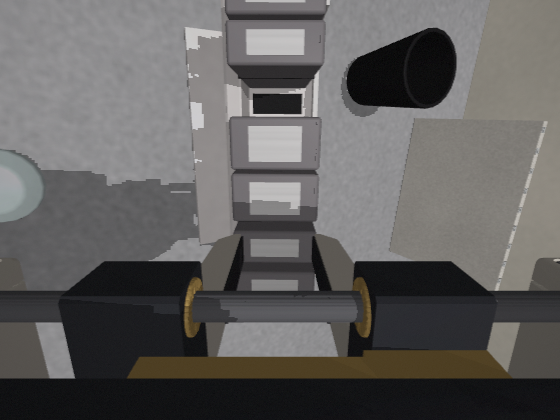

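```bash
python3 - <<'E'
from h import *
from workcell import r
a=snap(r,'scene','s3')['img'][150:300,270:430,::-1]; b=snap(r,'side','d3')['img'][60:240,180:340,::-1]
cv2.imwrite('pics/s3c.png',np.hstack([cv2.resize(a,(400,375),interpolation=2),cv2.resize(b,(333,375),interpolation=2)]))
E
```

```text
(no output)
```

View pics/s3c.png

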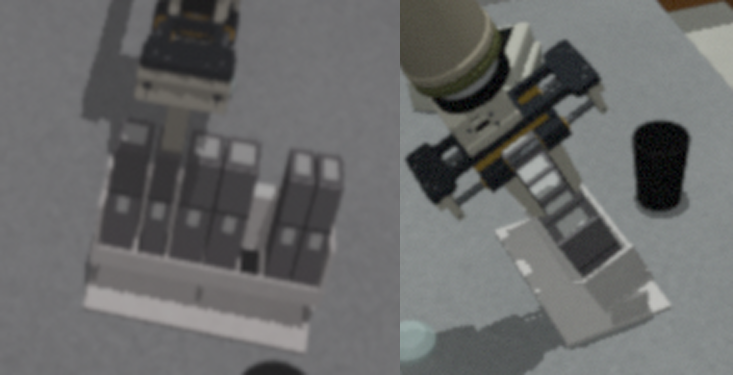

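```bash
python3 - <<'E'
from h import *
from workcell import r
o=r.get_obs(); print(o['grip_width'],o['clock'])
a=ld('s3')['img'][160:260,300:400,::-1]; b=ld('d3')['img'][60:180,180:300,::-1]
cv2.imwrite('pics/s3d.png',np.hstack([cv2.resize(a,(400,400),interpolation=2),cv2.resize(b,(400,400),interpolation=2)]).clip(0,255))
f=ld('s3');M=Rot.from_rotvec(o['tcp_rot']).as_matrix();p=np.array(o['tool_pos'])
for d in ([0,0,0],[0,.021,0],[0,-.021,0],[0,.035,-.02]): print(proj(f,p+M@np.array(d)), proj(ld('d3'),p+M@np.array(d)))
C=cloud(f); print(C[190:216:3,[340,342,344,346]].round(3))
E
```

```text
0.029465527717615913 11.3
[335.95789388 220.19970904] [262.07917924 165.45554304]
[334.94006706 225.5574883 ] [269.78654186 159.74504234]
[336.93934655 215.03340112] [254.38010034 171.15990621]
[335.60515604 221.91593399] [271.3500607  150.51137878]
[[[ 0.606  0.095  0.28 ]
  [ 0.606  0.098  0.281]
  [ 0.605  0.102  0.282]
  [ 0.604  0.106  0.283]]

 [[ 0.577  0.092  0.227]
  [ 0.575  0.096  0.226]
  [ 0.608  0.103  0.276]
  [ 0.608  0.107  0.278]]

 [[ 0.579  0.093  0.218]
  [ 0.578  0.098  0.22 ]
  [ 0.579  0.102  0.222]
  [ 0.43   0.092  0.   ]]

 [[ 0.582  0.095  0.212]
  [ 0.582  0.099  0.215]
  [ 0.58   0.103  0.213]
  [ 0.44   0.095  0.002]]

 [[ 0.584  0.096  0.205]
  [ 0.584  0.1    0.206]
  [ 0.583  0.104  0.207]
  [ 0.449  0.097  0.001]]

 [[ 0.587  0.098  0.198]
  [ 0.587  0.102  0.2  ]
  [ 0.459  0.094  0.   ]
  [ 0.458  0.099  0.001]]

 [[ 0.59   0.099  0.191]
  [ 0.589  0.103  0.192]
  [ 0.468  0.097 -0.   ]
  [ 0.565  0.11   0.158]]

 [[ 0.589  0.1    0.178]
  [ 0.589  0.104  0.179]
  [ 0.478  0.099  0.001]
  [ 0.576  0.112  0.162]]

 [[ 0.59   0.101  0.167]
  [ 0.487  0.096 -0.   ]
  [ 0.487  0.101  0.001]
  [ 0.586  0.114  0.168]]]
```

View pics/s3d.png

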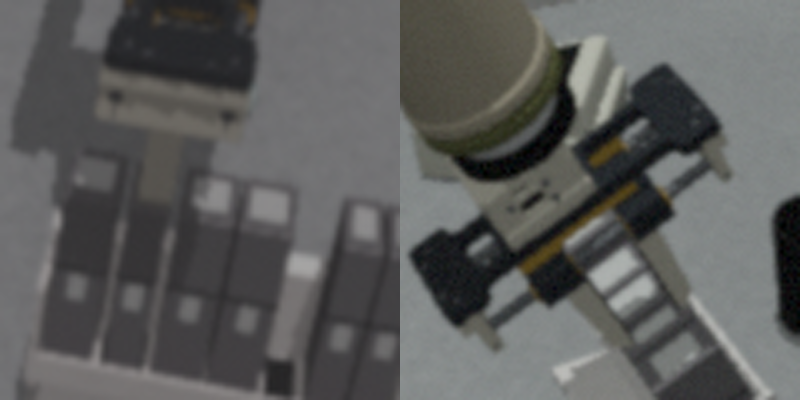

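```bash
python3 - <<'E'
from h import *
from workcell import r
f=snap(r,'wrist','w4')
o=r.get_obs(); M=Rot.from_rotvec(o['tcp_rot']).as_matrix(); p=np.array(o['tool_pos'])
print(o['grip_width'],o['wrist_force'])
for t in('w1','w3','w4'):
    g=ld(t);C=cloud(g)
    if t=='w1':
        q=np.array([0.5322,0.0906,0.2227])
    else: q=p
    T=(C-q)@M*1000
    print(t)
    for v in (240,250,260,270,280,290,300):
        print(v,[(u,T[v,u].round(0).tolist()) for u in ((180,195,205,350,362,375) if t=='w1' else (205,225,238,280,318,330,350))])
E
```

```text
0.02593605520890408 [ 0.11671419 -0.96197942  0.0712446 ]
w1
240 [(180, [10.0, -56.0, -50.0]), (195, [8.0, -48.0, -46.0]), (205, [-92.0, -106.0, 196.0]), (350, [-139.0, 136.0, 310.0]), (362, [10.0, 48.0, -49.0]), (375, [10.0, 55.0, -50.0])]
250 [(180, [10.0, -51.0, -64.0]), (195, [5.0, -47.0, -53.0]), (205, [-108.0, -107.0, 197.0]), (350, [-159.0, 137.0, 309.0]), (362, [7.0, 46.0, -57.0]), (375, [10.0, 51.0, -64.0])]
260 [(180, [9.0, -48.0, -74.0]), (195, [-0.0, -47.0, -54.0]), (205, [-124.0, -108.0, 196.0]), (350, [-164.0, 130.0, 277.0]), (362, [1.0, 47.0, -57.0]), (375, [9.0, 48.0, -73.0])]
270 [(180, [7.0, -47.0, -79.0]), (195, [-6.0, -47.0, -55.0]), (205, [-140.0, -109.0, 195.0]), (350, [-172.0, 125.0, 256.0]), (362, [-4.0, 46.0, -59.0]), (375, [7.0, 46.0, -79.0])]
280 [(180, [2.0, -47.0, -80.0]), (195, [-153.0, -124.0, 189.0]), (205, [-157.0, -111.0, 196.0]), (350, [-185.0, 123.0, 244.0]), (362, [-174.0, 138.0, 226.0]), (375, [2.0, 46.0, -80.0])]
290 [(180, [-3.0, -47.0, -81.0]), (195, [-170.0, -125.0, 189.0]), (205, [-174.0, -112.0, 195.0]), (350, [-202.0, 124.0, 242.0]), (362,
[... 2425 characters left out ...]
[10.0, 18.0, -85.0]), (330, [10.0, 24.0, -85.0]), (350, [37.0, 19.0, -135.0])]
280 [(205, [36.0, -19.0, -140.0]), (225, [10.0, -23.0, -94.0]), (238, [10.0, -17.0, -93.0]), (280, [-23.0, 1.0, -36.0]), (318, [10.0, 17.0, -95.0]), (330, [10.0, 22.0, -93.0]), (350, [37.0, 18.0, -140.0])]
290 [(205, [37.0, -17.0, -144.0]), (225, [75.0, -1.0, -206.0]), (238, [8.0, -17.0, -98.0]), (280, [-31.0, 1.0, -36.0]), (318, [9.0, 16.0, -100.0]), (330, [10.0, 21.0, -101.0]), (350, [36.0, 17.0, -144.0])]
300 [(205, [36.0, -17.0, -148.0]), (225, [31.0, -14.0, -140.0]), (238, [31.0, -11.0, -140.0]), (280, [31.0, 0.0, -140.0]), (318, [31.0, 10.0, -141.0]), (330, [30.0, 13.0, -139.0]), (350, [36.0, 16.0, -148.0])]
```

View pics/w4.png

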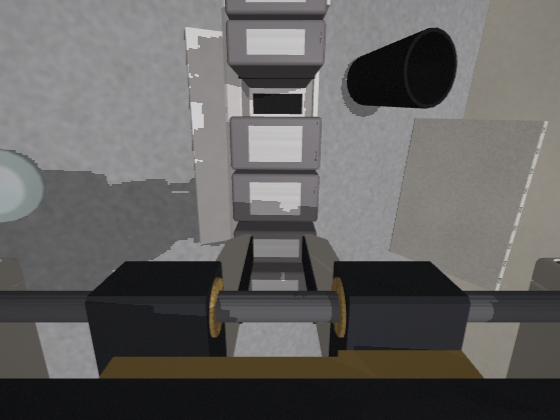

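```bash
python3 - <<'E'
from h import *
f=ld('wrist0');C=cloud(f); q=np.array([0.1678,0.5754,0.1777]);M=Rot.from_rotvec([-4.4430e-01,-3.1096e+00,2.8e-03]).as_matrix()
T=(C-q)@M*1000
for v in (232,236,240,250): print(v,[(u,T[v,u].round(0).tolist()) for u in (190,195,198,358,362,366)])
for t in('scene0','side0'):
    f=ld(t);C=cloud(f);T=(C-q)@M*1000
    m=(abs(T[...,0])<12)&(abs(T[...,1])<66)&(T[...,2]>-140)&(T[...,2]<60)&(C[...,2]>.02)
    vs,us=np.nonzero(m); print(t,len(vs), T[m][:,2].max() if len(vs) else '', np.percentile(T[m][:,2],[50,99]) if len(vs) else '')
E
```

```text
232 [(190, [-67.0, -115.0, 163.0]), (195, [-71.0, -112.0, 174.0]), (198, [-60.0, -99.0, 144.0]), (358, [-60.0, 103.0, 144.0]), (362, [-59.0, 108.0, 143.0]), (366, [-59.0, 112.0, 142.0])]
236 [(190, [10.0, -51.0, -43.0]), (195, [10.0, -48.0, -43.0]), (198, [8.0, -47.0, -39.0]), (358, [9.0, 49.0, -42.0]), (362, [9.0, 51.0, -43.0]), (366, [9.0, 53.0, -43.0])]
240 [(190, [10.0, -49.0, -50.0]), (195, [9.0, -47.0, -47.0]), (198, [7.0, -46.0, -44.0]), (358, [8.0, 48.0, -45.0]), (362, [10.0, 49.0, -50.0]), (366, [10.0, 51.0, -50.0])]
250 [(190, [8.0, -46.0, -60.0]), (195, [5.0, -46.0, -53.0]), (198, [2.0, -46.0, -47.0]), (358, [3.0, 48.0, -48.0]), (362, [6.0, 47.0, -56.0]), (366, [8.0, 49.0, -59.0])]
scene0 7 -44.9433722940782 [-50.42039    -45.10916149]
side0 588 -39.31098145437477 [-80.17536037 -40.25349406]
```

jog_arm(
  moves=[
    [0, -0.01, 0, 0, -1],
    [0, -0.01, 0, 0, -1],
    [0, -0.01, 0, 0, -1],
    [0, -0.01, 0, 0, -1],
    [0, -0.01, 0, 0, -1],
  ],
)

```text
clock: 11.85
tool_pos: [0.5822, 0.0942, 0.1252]
tcp_rot: [1.887, 2.089, 0.45]
wrist_force: [-0.3, -0.2, 0.0]
grip_width: 0.0606
```

jog_arm(
  moves=[
    [0, 0, 0, 0, -1],
    [0, 0, 0, 0, -1],
    [0, 0, 0, 0, -1],
    [0, 0, 0, 0, -1],
  ],
)

```text
clock: 12.25
tool_pos: [0.5822, 0.0942, 0.1251]
tcp_rot: [1.887, 2.089, 0.449]
wrist_force: [-0.2, 0.4, 0.6]
grip_width: 0.0914
```

```bash
python3 lab.py w5; python3 go.py 0.5836 0.0943 0.126 5.56
```

```text
[278.5   0.5] [60, 2, 119] world [0.5544 0.2255 0.1575] tool mm [133.2   0.6 -36.1]
[278.3  41.5] [59, 26, 1494] world [0.5557 0.2072 0.1578] tool mm [114.9   0.2 -36.5]
[277.7 143.4] [54, 36, 1891] world [0.5609 0.1556 0.1576] tool mm [ 63.   -0.1 -36.1]
[275.4 193.8] [51, 28, 1129] world [0.5616 0.1265 0.1567] tool mm [ 34.   -2.5 -36. ]
[263.2 247.9] [21, 18, 338] world [0.5592 0.091  0.1537] tool mm [ -1.   -9.3 -35.6]
units [-0.     0.01  -0.001] dist 0.0016 az 5.92 pos [0.5822 0.0942 0.1252] tilt deg 24.59 toward 5.0
turn units 0.008
```

jog_arm(
  moves=[
    [0, 0, 0.08, 0, -1],
    [0, 0, 0.16, 0, -1],
    [0, 0, 0.24, 0, -1],
    [0, 0, 0.3, 0, -1],
    [0, 0, 0.31, 0, -1],
  ],
)

```text
clock: 12.8
tool_pos: [0.6005, 0.0958, 0.0803]
tcp_rot: [1.889, 2.091, 0.446]
wrist_force: [0.8, 0.1, 0.1]
grip_width: 0.0929
```

jog_arm(
  moves=[
    [0, 0, 0, 0, 1],
    [0, 0, 0, 0, 1],
    [0, 0, 0, 0, 1],
    [0, 0, 0, 0, 1],
    [0, 0, 0, 0, 1],
  ],
)

```text
clock: 13.3
tool_pos: [0.6008, 0.0959, 0.0808]
tcp_rot: [1.888, 2.091, 0.447]
wrist_force: [0.4, -0.1, -0.7]
grip_width: 0.0577
```

jog_arm(
  moves=[
    [0, 0, 0, 0, 1],
    [0, 0, 0, 0, 1],
  ],
)

```text
clock: 13.5
tool_pos: [0.6017, 0.0959, 0.0819]
tcp_rot: [1.887, 2.09, 0.449]
wrist_force: [1.4, 0.9, 3.1]
grip_width: 0.0522
```

```bash
python3 lab.py w6; python3 st.py
```

```text
[278.8  12.5] [83, 26, 2138] world [0.5558 0.2054 0.1575] tool mm [113.1   0.2 -83.8]
[278.2 151.2] [75, 50, 3653] world [0.5608 0.1556 0.1575] tool mm [ 63.1  -0.  -83.5]
[274.3 215.5] [70, 29, 1587] world [0.5613 0.1283 0.1565] tool mm [ 35.8  -2.6 -83.4]
[264.5 284.5] [20, 12, 223] world [0.5612 0.094  0.1551] tool mm [  1.8  -6.4 -83.4]
[259.9 352.9] [26, 8, 180] world [0.5627 0.055  0.1539] tool mm [-37.2  -9.2 -83.1]
13.55 [ 0.068 -0.217  2.077  0.011  0.853 -0.039] [0.6017 0.0959 0.0819] [2.6 0.1 2.2] 0.0521
[[-0.1    0.905  0.414]
 [ 0.995  0.094  0.037]
 [-0.006  0.416 -0.91 ]]
```

View pics/w6.png

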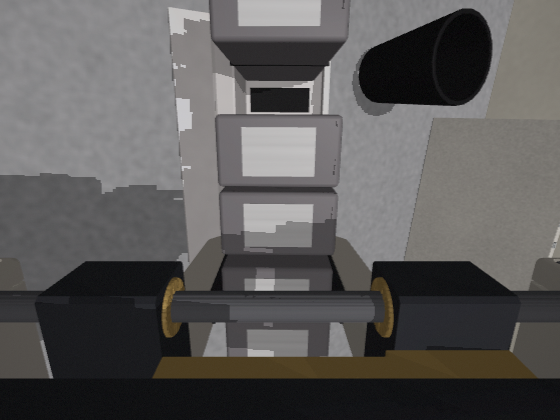

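jog_arm(
  moves=[
    [0, 0, -0.03, 0, 1],
    [0, 0, -0.1, 0, 1],
    [0, 0, -0.2, 0, 1],
    [0, 0, -0.3, 0, 1],
    [0, 0, -0.4, 0, 1],
  ],
)

```text
clock: 14.05
tool_pos: [0.5758, 0.0936, 0.1362]
tcp_rot: [1.888, 2.091, 0.447]
wrist_force: [0.0, -1.5, -1.6]
grip_width: 0.0524
```

jog_arm(
  moves=[
    [0, 0, -0.15, 0, 1],
    [0, 0, -0.3, 0, 1],
    [0, 0, -0.45, 0, 1],
    [0, 0, -0.55, 0, 1],
    [0, 0, -0.56, 0, 1],
  ],
)

```text
clock: 14.55
tool_pos: [0.5412, 0.0906, 0.2147]
tcp_rot: [1.887, 2.089, 0.449]
wrist_force: [0.9, 0.1, -0.8]
grip_width: 0.0521
```

```bash
python3 lab.py w7; python3 st.py
```

```text
[278.1  40.5] [37, 16, 590] world [0.5534 0.2312 0.1576] tool mm [139.    1.2  61. ]
[278.2  72.4] [37, 16, 572] world [0.5562 0.2072 0.1577] tool mm [114.8   1.5  61.3]
[277.5 135.9] [35, 24, 788] world [0.5608 0.1554 0.1575] tool mm [62.9  0.8 61.4]
[277.5 171.2] [34, 22, 710] world [0.564  0.1241 0.1576] tool mm [31.4  0.8 61.5]
14.6 [ 0.065 -0.516  2.059  0.01   1.172 -0.039] [0.5411 0.0906 0.2135] [ 0.3 -0.9 -1.7] 0.0526
[[-0.1    0.905  0.413]
 [ 0.995  0.094  0.036]
 [-0.006  0.415 -0.91 ]]
```

View pics/w7.png

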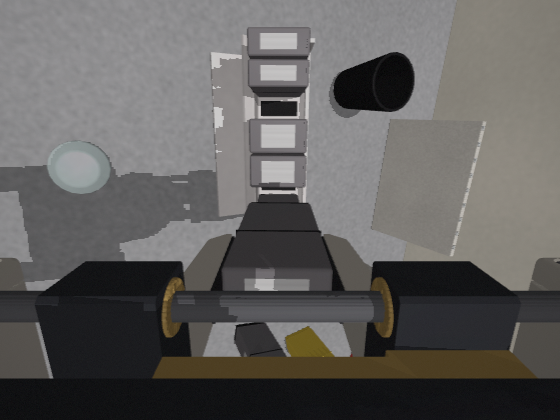

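```bash
cat > held.py <<'E'
import sys
from h import *
from workcell import r
f=ld(sys.argv[1]); o=r.get_obs(); M=Rot.from_rotvec(o['tcp_rot']).as_matrix(); p=np.array(o['tool_pos'])
T=(cloud(f)-p)@M*1000
m=(abs(T[...,1])<22)&(T[...,0]<40)&(T[...,0]>-30)&(T[...,2]<45)&(T[...,2]>-95)
top=m&(abs(T[...,2]-np.median(T[m&(T[...,2]<-78)][:,2]))<1.5)
print('top z',np.median(T[top][:,2]),'x range',np.percentile(T[top][:,0],[0.5,99.5]))
for a,b in ((-75,-60),(-60,-40),(-40,-20),(-20,0),(0,20),(20,40)):
    k=m&(T[...,2]>a)&(T[...,2]<b); print(a,b,k.sum(),'face x',np.percentile(T[k][:,0],[5,50,95]).round(1) if k.sum() else '','y',np.percentile(T[k&1][:,1],[1,99]).round(1) if k.sum() else '')
E
python3 held.py w7
```

```text
top z -84.3927346508359 x range [-1.67184487 10.39325782]
-75 -60 1069 face x [ 9.6 10.  10.5] y [-249.5 1234.7]
-60 -40 1042 face x [ 9.7 10.1 10.5] y [-249.5 1234.7]
-40 -20 762 face x [ 9.9 10.2 10.6] y [-249.5 1234.7]
-20 0 563 face x [ 9.9 10.3 10.6] y [-249.5 1234.7]
0 20 428 face x [10.  10.4 10.7] y [-249.5 1234.7]
20 40 192 face x [ 8.9 10.4 10.7] y [-249.5 1234.7]
```

jog_arm(
  moves=[
    [0.15, 0.01, 0, 0, 1],
    [0.35, 0.02, 0, 0, 1],
    [0.5, 0.02, 0, 0, 1],
    [0.61, 0.02, 0, 0, 1],
    [0.62, 0.02, 0, 0, 1],
  ],
)

```text
clock: 15.1
tool_pos: [0.5332, 0.1849, 0.2117]
tcp_rot: [1.887, 2.095, 0.445]
wrist_force: [0.2, 0.5, -1.9]
grip_width: 0.0522
```

```bash
python3 lab.py w8; python3 st.py; python3 held.py w8
```

```text
[278.3 157.4] [34, 14, 460] world [0.5539 0.2311 0.1576] tool mm [44.9  0.7 59.7]
[281.4 182.5] [33, 13, 270] world [0.5607 0.2091 0.1598] tool mm [22.3  5.6 59.6]
[276.7 326. ] [29, 7, 198] world [0.5707 0.0543 0.1572] tool mm [-132.6   -1.3   60.5]
15.15 [ 0.308 -0.44   2.007 -0.098  1.16   0.224] [0.5334 0.1842 0.212 ] [-1.   0.3 -1.8] 0.0524
[[-0.102  0.906  0.41 ]
 [ 0.995  0.096  0.036]
 [-0.006  0.412 -0.911]]
top z -83.17032051321854 x range [-0.94879196 10.97957301]
-75 -60 1098 face x [10.3 10.7 11.2] y [-250.3 1223.9]
-60 -40 1077 face x [10.4 10.8 11.2] y [-250.3 1223.9]
-40 -20 771 face x [10.5 10.9 11.4] y [-250.3 1223.9]
-20 0 572 face x [10.6 11.  11.3] y [-250.3 1223.9]
0 20 444 face x [10.8 11.1 11.4] y [-250.3 1223.9]
20 40 199 face x [ 9.7 11.1 11.5] y [-250.3 1223.9]
```

View pics/w8.png

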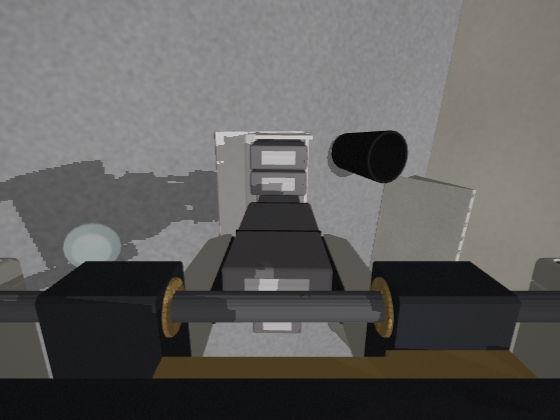

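jog_arm(
  moves=[
    [-0.018, 0.015, 0, 0, 1],
    [-0.018, 0.015, 0, 0, 1],
    [-0.018, 0.015, 0.05, 0, 1],
    [-0.018, 0.015, 0.1, 0, 1],
    [-0.018, 0.015, 0.12, 0, 1],
  ],
)

```text
clock: 15.65
tool_pos: [0.5429, 0.1818, 0.1949]
tcp_rot: [1.888, 2.094, 0.443]
wrist_force: [-0.2, -0.5, -1.6]
grip_width: 0.0523
```

```bash
python3 lab.py w9; python3 st.py; python3 held.py w9; python3 - <<'E'
from h import *
from workcell import r
a=snap(r,'scene','s9')['img'][150:270,300:420,::-1]
b=snap(r,'side','d9')['img'][60:180,180:300,::-1]
cv2.imwrite('pics/s9c.png',np.hstack([cv2.resize(a,(400,400),interpolation=2),cv2.resize(b,(400,400),interpolation=2)]))
E
```

```text
[276.4 155.1] [36, 15, 534] world [0.5533 0.2311 0.1577] tool mm [48.2 -0.8 39.8]
[275.4 181.3] [36, 12, 335] world [0.5544 0.2092 0.1567] tool mm [26.3 -2.4 40.4]
[275.7 331. ] [30, 17, 503] world [0.5706 0.0596 0.1574] tool mm [-124.1   -1.7   41. ]
15.7 [ 0.296 -0.407  2.014 -0.095  1.122  0.216] [0.5427 0.1818 0.1947] [-0.2 -0.8 -2.1] 0.052
[[-0.102  0.907  0.408]
 [ 0.995  0.096  0.036]
 [-0.007  0.41  -0.912]]
top z -83.44171955187264 x range [-1.61081937 10.23827715]
-75 -60 1105 face x [ 9.5 10.  10.4] y [-240.7 1194. ]
-60 -40 1069 face x [ 9.6 10.  10.4] y [-240.7 1194. ]
-40 -20 759 face x [ 9.8 10.2 10.5] y [-240.7 1194. ]
-20 0 574 face x [ 9.9 10.2 10.5] y [-240.7 1194. ]
0 20 444 face x [10.  10.3 10.6] y [-240.7 1194. ]
20 40 563 face x [ 9.3 20.4 33.3] y [-240.7 1194. ]
```

View pics/s9c.png

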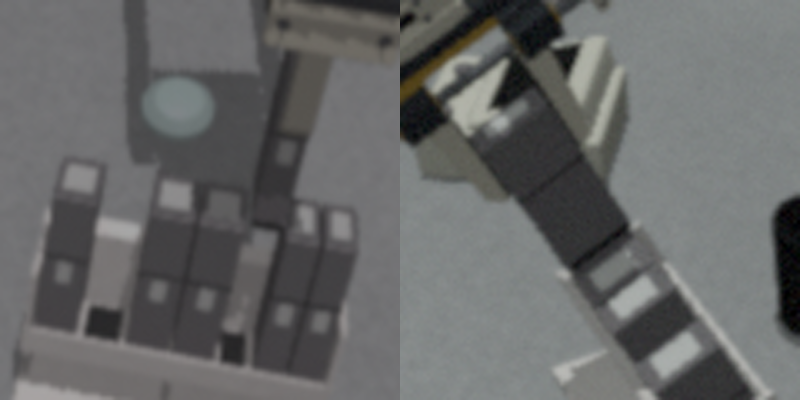

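jog_arm(
  moves=[
    [0.006, 0.003, 0.05, 0, 1],
    [0.006, 0.003, 0.15, 0, 1],
    [0.006, 0.003, 0.25, 0, 1],
    [0.006, 0.003, 0.35, 0, 1],
    [0.006, 0.003, 0.4, 0, 1],
  ],
)

```text
clock: 16.3
tool_pos: [0.5674, 0.1851, 0.1394]
tcp_rot: [1.888, 2.096, 0.441]
wrist_force: [0.4, 0.3, -1.6]
grip_width: 0.0524
```

```bash
python3 lab.py w10; python3 st.py; python3 held.py w10 | head -3
```

```text
[276.5 167.5] [48, 20, 929] world [0.5535 0.2311 0.1576] tool mm [ 47.2  -0.2 -21.3]
[288.9 197.5] [34, 6, 88] world [0.5642 0.2125 0.1618] tool mm [ 27.6   9.5 -21.4]
[275.1 324.5] [41, 4, 162] world [0.5646 0.1153 0.1574] tool mm [-69.2  -1.3 -20.6]
16.35 [ 0.286 -0.293  2.029 -0.097  0.994  0.218] [0.5672 0.1849 0.1386] [-1.2 -0.  -2.1] 0.052
[[-0.102  0.908  0.407]
 [ 0.995  0.096  0.035]
 [-0.007  0.408 -0.913]]
top z -83.90985625590606 x range [-1.3855379  10.49445043]
-75 -60 1086 face x [ 9.7 10.2 10.6] y [-206.1 1078.3]
-60 -40 1059 face x [ 9.8 10.2 10.6] y [-206.1 1078.3]
```

jog_arm(
  moves=[
    [0, 0.003, 0.08, 0, 1],
    [0, 0.003, 0.16, 0, 1],
    [0, 0.003, 0.24, 0, 1],
    [0, 0.003, 0.31, 0, 1],
    [0, 0.003, 0.35, 0, 1],
  ],
)

```text
clock: 16.85
tool_pos: [0.589, 0.1867, 0.0897]
tcp_rot: [1.889, 2.096, 0.439]
wrist_force: [1.1, -0.2, -0.8]
grip_width: 0.0525
```

```bash
python3 lab.py w11; python3 st.py; python3 held.py w11 | head -3
```

```text
[277.3 184.7] [68, 27, 1749] world [0.5536 0.2311 0.1576] tool mm [ 47.3  -0.2 -75.2]
[256.7 224.8] [23, 5, 104] world [0.547  0.2109 0.1536] tool mm [ 27.9  -9.8 -75. ]
[257.2 244.2] [24, 5, 81] world [0.5481 0.2011 0.1535] tool mm [ 18.1  -9.8 -74.8]
[266.8 284.5] [24, 12, 225] world [0.5502 0.1851 0.1638] tool mm [  1.9  -5.2 -83.8]
[259.5 340.4] [24, 8, 134] world [0.5539 0.1462 0.1538] tool mm [-37.1  -9.6 -74.6]
16.9 [ 0.276 -0.176  2.025 -0.1    0.882  0.22 ] [0.5892 0.1867 0.0894] [ 1.3  1.  -2.9] 0.0525
[[-0.102  0.908  0.406]
 [ 0.995  0.096  0.035]
 [-0.007  0.408 -0.913]]
top z -83.60142484569633 x range [-1.55904159 10.32021183]
-75 -60 4262 face x [-27.8  24.3  38.4] y [-177.1  977.6]
-60 -40 0 face x  y
```

jog_arm(
  moves=[
    [0, 0.001, 0.012, 0, 1],
    [0, 0.001, 0.024, 0, 1],
    [0, 0.001, 0.036, 0, 1],
    [0, 0.001, 0.046, 0, 1],
    [0, 0.001, 0.05, 0, 1],
  ],
)

```text
clock: 17.4
tool_pos: [0.5923, 0.187, 0.0826]
tcp_rot: [1.889, 2.096, 0.44]
wrist_force: [-0.1, 0.1, -1.8]
grip_width: 0.0521
```

```bash
python3 lab.py w12; python3 st.py; python3 held.py w12 | head -1
```

```text
[276.7 188.5] [71, 28, 1959] world [0.5533 0.2311 0.1575] tool mm [ 47.3  -0.6 -82.8]
[259.  230.8] [34, 6, 144] world [0.5483 0.211  0.1542] tool mm [ 27.9  -8.5 -82.5]
[266.2 284.5] [21, 12, 230] world [0.5531 0.1854 0.1566] tool mm [  1.9  -5.6 -83.6]
[259.6 350.6] [30, 9, 224] world [0.5541 0.1468 0.154 ] tool mm [-36.6  -9.4 -82.2]
17.45 [ 0.275 -0.159  2.023 -0.101  0.867  0.22 ] [0.5923 0.187  0.0825] [ 0.1 -0.4 -1.8] 0.052
[[-0.102  0.908  0.406]
 [ 0.995  0.096  0.035]
 [-0.007  0.408 -0.913]]
top z -82.43381650668225 x range [-29.72587012  39.80504614]
```

jog_arm(
  moves=[
    [0, 0, 0.004, 0, 1],
    [0, 0, 0.007, 0, 1],
    [0, 0, 0.007, 0, 1],
  ],
)

```text
clock: 17.75
tool_pos: [0.5928, 0.187, 0.0816]
tcp_rot: [1.889, 2.096, 0.44]
wrist_force: [-0.5, -0.2, -1.4]
grip_width: 0.0522
```

jog_arm(
  moves=[
    [0, 0, 0, 0, -0.6],
    [0, 0, 0, 0, -0.6],
    [0, 0, 0, 0, -0.6],
    [0, 0, 0, 0, -0.6],
    [0, 0, 0, 0, -0.6],
  ],
)

```text
clock: 18.25
tool_pos: [0.5929, 0.187, 0.0817]
tcp_rot: [1.889, 2.096, 0.44]
wrist_force: [0.9, -0.0, 0.5]
grip_width: 0.0742
```

```bash
python3 lab.py w13; python3 st.py
```

```text
[276.8 189. ] [72, 29, 1926] world [0.5535 0.2311 0.1576] tool mm [ 47.3  -0.5 -83.7]
[266.9 231.2] [58, 6, 206] world [0.5504 0.2117 0.1551] tool mm [ 28.3  -6.2 -83.4]
[286.  250.3] [33, 6, 132] world [0.5601 0.2034 0.1595] tool mm [ 19.1   3.6 -83.8]
[278.3 284.4] [48, 12, 506] world [0.5587 0.1857 0.158 ] tool mm [  1.6   0.  -83.6]
[283.  324.5] [40, 5, 148] world [0.5635 0.1643 0.1593] tool mm [-20.2   2.8 -83.6]
[271.2 352.4] [55, 9, 364] world [0.5591 0.1473 0.1562] tool mm [-36.6  -4.  -83.1]
18.3 [ 0.275 -0.156  2.022 -0.101  0.864  0.22 ] [0.5928 0.187  0.0817] [ 0.3 -0.5 -0.3] 0.0743
[[-0.102  0.908  0.406]
 [ 0.995  0.096  0.035]
 [-0.007  0.408 -0.913]]
```

View pics/w13.png

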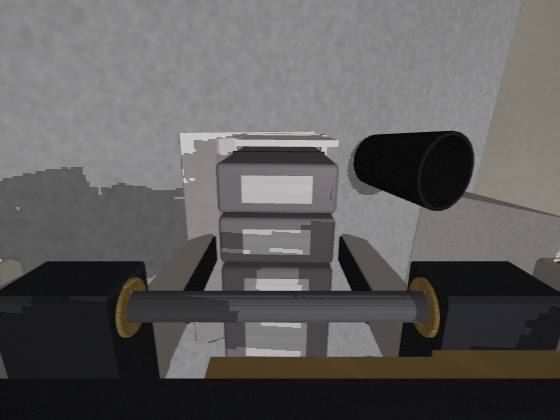

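jog_arm(
  moves=[
    [0, 0, -0.05, 0, -1],
    [0, 0, -0.2, 0, -1],
    [0, 0, -0.4, 0, -1],
    [0, 0, -0.65, 0, -1],
    [0, 0, -0.9, 0, -1],
  ],
)

```text
clock: 18.8
tool_pos: [0.5369, 0.1821, 0.2062]
tcp_rot: [1.889, 2.096, 0.439]
wrist_force: [0.7, 0.2, 0.2]
grip_width: 0.0932
```

```bash
python3 lab.py w14; python3 st.py;  python3 go.py 0.38 0.02 0.25; python3 - <<'E'
from h import *
a=ld('scene0')['img'][160:290,150:280,::-1]
b=ld('side0')['img'][230:350,240:420,::-1]
cv2.imwrite('pics/tc.png',np.hstack([cv2.resize(a,(390,390),interpolation=2),cv2.resize(b,(400,390),interpolation=2)]))
E
```

```text
[277.5 154.6] [34, 14, 465] world [0.5532 0.2311 0.1577] tool mm [46.5 -5.8 59.5]
[279.6 180. ] [34, 13, 269] world [0.5585 0.209  0.1591] tool mm [24.  -2.5 59.6]
[289.4 236.3] [7, 19, 117] world [0.5715 0.156  0.1625] tool mm [-30.1   5.6  59.9]
[276.7 266.6] [31, 18, 533] world [0.5643 0.1238 0.1575] tool mm [-61.4  -6.1  60.2]
[276.8 326.6] [28, 9, 230] world [0.5709 0.0556 0.1578] tool mm [-129.9   -6.4   60.2]
18.85 [ 0.302 -0.432  1.999 -0.095  1.157  0.218] [0.5385 0.1832 0.2145] [2.7 1.6 5.9] 0.0928
[[-0.102  0.905  0.414]
 [ 0.995  0.095  0.038]
 [-0.005  0.416 -0.91 ]]
units [-0.975 -0.961 -0.694] dist 0.2303 az 6.02 pos [0.5385 0.1832 0.2145] tilt deg 24.56 toward 5.2
```

View pics/tc.png

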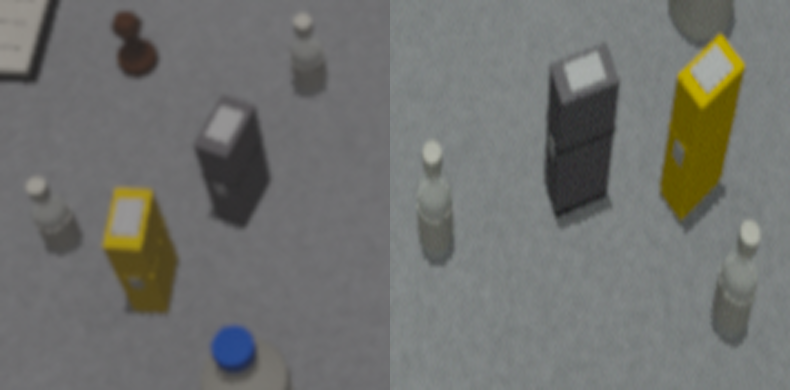

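View pics/w14.png

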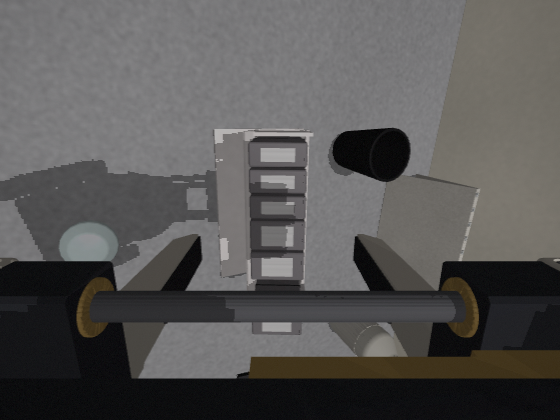

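```bash
python3 - <<'E'
from h import *
for t in('scene0','side0'):
    f=ld(t);C=cloud(f)
    m=(abs(C[...,2]-.121)<.004)&(abs(C[...,0]-.608)<.05)&(abs(C[...,1]+.163)<.05)
    g=f['img']; m&=(abs(g[...,0].astype(int)-g[...,2])<40)
    P=C[m][:,:2].astype(np.float32); print(t,len(P),cv2.minAreaRect(P*1000), np.median(C[m][:,2]))
    l=m&(g.mean(-1)>(105 if t=='scene0' else 120)); print('label',C[l].mean(0).round(4), cv2.minAreaRect((C[l][:,:2]*1000).astype(np.float32)))
E
```

```text
scene0 238 ((612.92822265625, -167.0987091064453), (30.56378746032715, 53.98029327392578), 85.53424835205078) 0.12063396134313627
label [ 0.6113 -0.1685  0.1209] ((610.5219116210938, -168.6316680908203), (24.398710250854492, 33.19269943237305), 87.23886108398438)
side0 389 ((613.996826171875, -170.9723358154297), (30.65625, 52.377960205078125), 86.56675720214844) 0.12080595929455377
label [ 0.6143 -0.1703  0.1212] ((614.8211059570312, -170.53347778320312), (24.16128921508789, 31.791471481323242), 87.46968841552734)
```

jog_arm(
  moves=[
    [-0.15, -0.15, -0.2, 0, -1],
    [-0.35, -0.35, -0.4, 0, -1],
    [-0.55, -0.5, -0.55, 0, -1],
    [-0.7, -0.7, -0.65, 0, -1],
    [-0.8, -0.8, -0.7, 0, -1],
  ],
)

```text
clock: 19.35
tool_pos: [0.4235, 0.0511, 0.2634]
tcp_rot: [1.904, 2.111, 0.417]
wrist_force: [1.1, 0.8, 0.2]
grip_width: 0.0931
```

```bash
python3 st.py;  python3 go.py 0.36 0.034 0.28 -3.5
```

```text
19.35 [-0.054 -0.892  2.174  0.055  1.467 -0.152] [0.4235 0.0511 0.2634] [1.1 0.8 0.2] 0.0931
[[-0.102  0.918  0.384]
 [ 0.995  0.096  0.034]
 [-0.006  0.386 -0.923]]
units [-0.071 -0.357 -0.269] dist 0.0679 az 5.98 pos [0.4235 0.0511 0.2634] tilt deg 22.69 toward 5.0
turn units 0.211
```

jog_arm(
  moves=[
    [0, -0.05, -0.02, 0, -1],
    [0, -0.1, -0.04, 0, -1],
    [0, -0.2, -0.08, 0, -1],
    [0, -0.3, -0.12, 0, -1],
    [0, -0.4, -0.16, 0, -1],
  ],
)

```text
clock: 19.85
tool_pos: [0.402, 0.0519, 0.2711]
tcp_rot: [1.927, 2.138, 0.369]
wrist_force: [0.1, 0.6, 0.3]
grip_width: 0.0928
```

```bash
python3 st.py;  python3 go.py 0.36 0.034 0.28 -3.5
```

```text
19.85 [-0.041 -0.892  2.147  0.041  1.54  -0.139] [0.402  0.0519 0.2711] [0.1 0.6 0.3] 0.0928
[[-0.102  0.935  0.341]
 [ 0.995  0.099  0.027]
 [-0.008  0.342 -0.94 ]]
units [-0.09  -0.253 -0.154] dist 0.0465 az 6.03 pos [0.402  0.0519 0.2711] tilt deg 20.0 toward 4.6
turn units 0.212
```

jog_arm(
  moves=[
    [-0.04, -0.2, -0.08, 0, -1],
    [-0.08, -0.4, -0.16, 0, -1],
    [-0.1, -0.6, -0.24, 0, -1],
    [-0.1, -0.8, -0.32, 0, -1],
    [-0.1, -0.9, -0.36, 0, -1],
  ],
)

```text
clock: 20.35
tool_pos: [0.3751, 0.0344, 0.3]
tcp_rot: [1.955, 2.169, 0.317]
wrist_force: [-0.1, 0.5, -0.6]
grip_width: 0.0934
```

jog_arm(
  moves=[
    [0, -0.3, -0.08, 0, -1],
    [0, -0.6, -0.16, 0, -1],
    [0, -0.8, -0.24, 0, -1],
    [0, -0.9, -0.32, 0, -1],
    [0, -1, -0.36, 0, -1],
  ],
)

```text
clock: 20.85
tool_pos: [0.3403, 0.0302, 0.3399]
tcp_rot: [1.981, 2.198, 0.265]
wrist_force: [-0.3, 0.2, 0.7]
grip_width: 0.0927
```

```bash
python3 st.py;  python3 go.py 0.36 0.034 0.28 -3.5
```

```text
20.85 [-0.12  -0.892  1.995  0.048  1.797 -0.207] [0.3403 0.0302 0.3399] [-0.3  0.2  0.7] 0.0927
[[-0.102  0.964  0.243]
 [ 0.995  0.101  0.018]
 [-0.008  0.244 -0.97 ]]
units [0.015 0.032 0.42 ] dist 0.0632 az 5.99 pos [0.3403 0.0302 0.3399] tilt deg 14.12 toward 4.2
turn units 0.211
```

jog_arm(
  moves=[
    [0, -0.3, -0.06, 0.04, -1],
    [0, -0.6, -0.12, 0.08, -1],
    [0, -0.8, -0.18, 0.12, -1],
    [0, -0.9, -0.2, 0.16, -1],
    [0, -1, -0.25, 0.2, -1],
  ],
)

```text
clock: 21.35
tool_pos: [0.3011, 0.0248, 0.3814]
tcp_rot: [2.186, 2.067, 0.229]
wrist_force: [0.4, -0.2, 0.5]
grip_width: 0.0926
```

jog_arm(
  moves=[
    [0, -0.3, -0.03, 0, -1],
    [0, -0.6, -0.06, 0, -1],
    [0, -0.8, -0.1, 0, -1],
    [0, -0.9, -0.1, 0, -1],
    [0, -1, -0.12, 0, -1],
  ],
)

```text
clock: 21.85
tool_pos: [0.2535, 0.0521, 0.4217]
tcp_rot: [2.207, 2.084, 0.167]
wrist_force: [0.4, -0.2, -0.0]
grip_width: 0.0929
```

```bash
python3 st.py;  python3 go.py 0.36 0.034 0.28 -3.5
```

```text
21.85 [ 1.000e-03 -8.920e-01  1.816e+00  2.000e-03  2.068e+00  5.900e-02] [0.2535 0.0521 0.4217] [ 0.4 -0.2 -0. ] 0.0929
[[ 0.056  0.987  0.149]
 [ 0.998 -0.057  0.002]
 [ 0.01   0.149 -0.989]]
units [-0.09   0.567  1.04 ] dist 0.1782 az -3.31 pos [0.2535 0.0521 0.4217] tilt deg 8.58 toward 0.7
turn units 0.004
```

jog_arm(
  moves=[
    [0, 0.15, 0.2, 0, -1],
    [0, 0.35, 0.45, 0, -1],
    [0, 0.5, 0.7, 0, -1],
    [-0.05, 0.6, 0.9, 0, -1],
    [-0.1, 0.6, 1, 0, -1],
  ],
)

```text
clock: 22.35
tool_pos: [0.3638, 0.0326, 0.2828]
tcp_rot: [2.209, 2.088, 0.162]
wrist_force: [-0.2, -0.4, 1.2]
grip_width: 0.0929
```

jog_arm(
  moves=[
    [-0.1, -0.1, 0, 0, -1],
    [-0.15, -0.3, 0, 0, -1],
    [-0.2, -0.6, 0, 0, -1],
    [-0.2, -0.8, 0, 0, -1],
    [-0.2, -1, 0, 0, -1],
  ],
)

```text
clock: 22.85
tool_pos: [0.2941, 0.014, 0.2814]
tcp_rot: [2.235, 2.111, 0.106]
wrist_force: [0.0, 0.0, 0.6]
grip_width: 0.0927
```

```bash
python3 st.py;  python3 go.py 0.36 0.034 0.28 -3.5
```

```text
22.85 [-0.147 -0.892  2.085  0.014  1.855 -0.085] [0.2941 0.014  0.2814] [0.  0.  0.6] 0.0927
[[ 0.057  0.994  0.095]
 [ 0.998 -0.057 -0.   ]
 [ 0.005  0.094 -0.996]]
units [0.158 0.428 0.051] dist 0.0689 az -3.28 pos [0.2941 0.014  0.2814] tilt deg 5.43 toward -0.2
turn units 0.005
```

Two more pushes inward.

jog_arm(
  moves=[
    [0, -0.3, 0, 0, -1],
    [0, -0.6, 0.03, 0, -1],
    [0, -0.8, 0.03, 0, -1],
    [0, -1, 0.03, 0, -1],
    [0, -1, 0.05, 0, -1],
  ],
)

```text
clock: 23.35
tool_pos: [0.2663, 0.0363, 0.2959]
tcp_rot: [2.256, 2.132, 0.043]
wrist_force: [-0.7, -0.2, 0.3]
grip_width: 0.0932
```

```bash
python3 st.py
```

```text
23.35 [-0.046 -0.892  2.055 -0.006  1.933  0.008] [0.2663 0.0363 0.2959] [-0.7 -0.2  0.3] 0.0932
[[ 0.057  0.997  0.046]
 [ 0.998 -0.057 -0.008]
 [-0.006  0.046 -0.999]]
```

jog_arm(
  moves=[
    [-0.05, -0.3, 0, 0, -1],
    [-0.1, -0.6, 0.03, 0, -1],
    [-0.15, -0.8, 0.03, 0, -1],
    [-0.2, -1, 0.03, 0, -1],
    [-0.2, -0.9, 0.03, 0, -1],
  ],
)

```text
clock: 23.85
tool_pos: [0.2371, 0.0353, 0.3226]
tcp_rot: [2.276, 2.15, -0.02]
wrist_force: [0.2, 0.4, -0.5]
grip_width: 0.0928
```

```bash
python3 st.py; python3 go.py 0.56 -0.16 0.22 -3.5
```

```text
23.85 [-0.038 -0.892  2.004 -0.018  2.031  0.01 ] [0.2371 0.0353 0.3226] [ 0.2  0.4 -0.5] 0.0928
[[ 0.057  0.998 -0.002]
 [ 0.998 -0.057 -0.016]
 [-0.016 -0.001 -1.   ]]
units [-1.166  2.224  0.702] dist 0.3911 az -3.26 pos [0.2371 0.0353 0.3226] tilt deg 0.95 toward -95.9
turn units 0.005
```

jog_arm(
  moves=[
    [-0.15, 0.25, 0, 0, -1],
    [-0.3, 0.5, 0.05, 0, -1],
    [-0.45, 0.75, 0.1, 0, -1],
    [-0.6, 0.95, 0.15, 0, -1],
    [-0.65, 1, 0.2, 0, -1],
  ],
)

```text
clock: 24.35
tool_pos: [0.3826, -0.0733, 0.2926]
tcp_rot: [2.279, 2.148, -0.022]
wrist_force: [-0.2, 0.7, -0.3]
grip_width: 0.0931
```

jog_arm(
  moves=[
    [-0.15, 0.3, 0, 0, -1],
    [-0.3, 0.55, 0.05, 0, -1],
    [-0.45, 0.8, 0.1, 0, -1],
    [-0.6, 0.95, 0.15, 0, -1],
    [-0.65, 1, 0.2, 0, -1],
  ],
)

```text
clock: 24.85
tool_pos: [0.5272, -0.1818, 0.2623]
tcp_rot: [2.282, 2.148, -0.023]
wrist_force: [0.0, 0.3, -0.3]
grip_width: 0.093
```

```bash
python3 st.py; python3 go.py 0.613 -0.17 0.25 -3.5
```

```text
24.85 [-0.412 -0.004  1.478 -0.017  1.666 -0.353] [ 0.5272 -0.1818  0.2623] [ 0.   0.3 -0.3] 0.093
[[ 0.06   0.998 -0.005]
 [ 0.998 -0.06  -0.016]
 [-0.016 -0.004 -1.   ]]
units [0.114 0.566 0.077] dist 0.0875 az -3.47 pos [ 0.5272 -0.1818  0.2623] tilt deg 0.95 toward -108.5
turn units 0.001
```

jog_arm(
  moves=[
    [0.03, 0.12, 0.02, 0, -0.6],
    [0.06, 0.25, 0.04, 0, -0.6],
    [0.09, 0.4, 0.06, 0, -0.6],
    [0.11, 0.52, 0.08, 0, -0.6],
    [0.115, 0.56, 0.08, 0, -0.6],
  ],
)

```text
clock: 25.35
tool_pos: [0.6122, -0.1688, 0.2489]
tcp_rot: [2.282, 2.15, -0.023]
wrist_force: [-0.3, -0.2, -0.4]
grip_width: 0.0746
```

```bash
python3 - <<'E'
from h import *
from workcell import r
f=snap(r,'wrist','w20');o=r.get_obs(); M=Rot.from_rotvec(o['tcp_rot']).as_matrix(); p=np.array(o['tool_pos']); print(p.round(4),o['grip_width'])
C=cloud(f);T=(C-p)@M*1000;g=f['img'].astype(int)
m=(abs(C[...,2]-.121)<.004)&(abs(C[...,0]-.613)<.05)&(abs(C[...,1]+.168)<.045)&(abs(g[...,0]-g[...,2])<40)
P=T[m][:,:2].astype(np.float32); print(len(P),cv2.minAreaRect(P),np.median(T[m][:,2]),np.percentile(P,[.5,99.5],axis=0))
l=m&(g.mean(-1)>150);print(T[l].mean(0),cv2.minAreaRect(T[l][:,:2].astype(np.float32)))
E
```

```text
[ 0.6123 -0.169   0.2491] 0.07433662883878382
1098 ((4.293349266052246, 1.8008098602294922), (51.28950881958008, 28.91216278076172), 89.61969757080078) 129.41780485153862 [[-10.05067627 -23.32052223]
 [ 18.56733872  27.35949655]]
[nan nan nan] ((0.0, 0.0), (0.0, 0.0), 0.0)<stdin>:7: RuntimeWarning: Mean of empty slice.
  ret = um.true_divide(
```

View pics/w20.png

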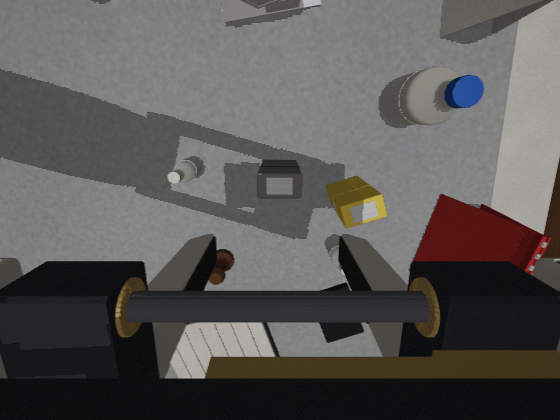

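jog_arm(
  moves=[
    [0.029, 0.012, 0.2, 0, -0.36],
    [0.029, 0.012, 0.45, 0, -0.36],
    [0.029, 0.012, 0.7, 0, -0.36],
    [0.029, 0.012, 0.9, 0, -0.36],
    [0.029, 0.012, 0.95, 0, -0.36],
  ],
)

```text
clock: 25.9
tool_pos: [0.6099, -0.166, 0.1025]
tcp_rot: [2.286, 2.153, -0.028]
wrist_force: [0.0, 0.2, 0.6]
grip_width: 0.0631
```

```bash
cat > top.py <<'E'
import sys
from h import *
from workcell import r
f=snap(r,'wrist',sys.argv[1]);o=r.get_obs(); M=Rot.from_rotvec(o['tcp_rot']).as_matrix(); p=np.array(o['tool_pos']); print(p.round(4),o['grip_width'])
C=cloud(f);T=(C-p)@M*1000;g=f['img'].astype(int)
m=(abs(C[...,2]-.121)<.004)&(abs(C[...,0]-.613)<.05)&(abs(C[...,1]+.168)<.045)&(abs(g[...,0]-g[...,2])<30)&(g.mean(-1)<175)
P=T[m][:,:2].astype(np.float32); print(len(P),cv2.minAreaRect(P),np.median(T[m][:,2]),np.percentile(P,[.5,99.5],axis=0))
ye=(g[...,0]-g[...,2]>60)&(C[...,2]>.07)&(C[...,2]<.15)&(T[...,0]>-15)&(T[...,0]<25)
if ye.any(): print('yellow y min',T[ye][:,1].min(), 'near x',T[ye][T[ye][:,1].argmin()])
E
python3 top.py w21
```

```text
[ 0.6107 -0.1662  0.1035] 0.06295479361396379
3018 ((-0.8181648254394531, 2.8915748596191406), (30.23277473449707, 52.071624755859375), 0.3349556624889374) -16.156025897620466 [[-15.14677837 -22.75183146]
 [ 13.94039463  28.39852253]]
yellow y min 105.01388043447885 near x [-14.91787009 105.01388043  22.69152023]
```

View pics/w21.png

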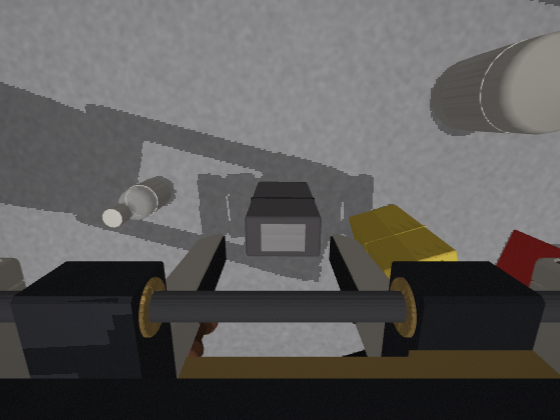

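```bash
python3 - <<'E'
from h import *
from workcell import r
f=ld('w21');o=r.get_obs(); M=Rot.from_rotvec(o['tcp_rot']).as_matrix(); p=np.array(o['tool_pos'])
C=cloud(f);T=(C-p)@M*1000;g=f['img'].astype(int)
ye=(g[...,0]-g[...,2]>50)&(C[...,2]>.09)&(C[...,2]<.14)&(C[...,0]<.8)&(C[...,0]>.63)
Q=T[ye]; print(len(Q)); 
for a in range(-60,50,8):
    k=(Q[:,0]>=a)&(Q[:,0]<a+8)
    if k.sum(): print(a,Q[k][:,1].min().round(1),Q[k][:,1].max().round(1))
v,u=200,360
print(T[215:235:5,352:372:5].round(0))
# finger outer profile right side
fi=(abs(T[...,0])<14)&(T[...,1]>20)&(T[...,1]<70)&(T[...,2]<-38)&(T[...,2]>-100)
for a in range(-100,-38,8):
    k=fi&(T[...,2]>=a)&(T[...,2]<a+8)
    if k.any(): print('fz',a,T[k][:,1].min().round(1),T[k][:,1].max().round(1))
E
```

```text
1642
-36 74.7 78.7
-28 74.1 94.3
-20 90.9 124.5
-12 114.9 122.9
[[[-23.  81. 103.]
  [-23.  86. 101.]
  [-20.  89.  94.]
  [-19.  93.  90.]]

 [[-24.  77.  89.]
  [-23.  81.  85.]
  [-21.  85.  80.]
  [-20.  89.  77.]]

 [[-27.  76.  81.]
  [-24.  78.  72.]
  [-23.  82.  69.]
  [-21.  86.  64.]]

 [[-37.  79.  93.]
  [-25.  75.  61.]
  [-24.  79.  58.]
  [-23.  83.  55.]]]
fz -100 30.4 46.1
fz -92 30.3 47.2
fz -84 30.4 46.8
fz -76 30.3 46.2
fz -68 30.4 45.9
fz -60 30.4 45.3
fz -52 30.4 44.6
fz -44 30.5 41.2
```

jog_arm(
  moves=[
    [-0.005, 0.02, 0.1, 0, -0.36],
    [-0.005, 0.02, 0.22, 0, -0.36],
    [-0.005, 0.02, 0.34, 0, -0.36],
    [-0.005, 0.02, 0.43, 0, -0.36],
    [-0.005, 0.02, 0.45, 0, -0.36],
  ],
)

```text
clock: 26.45
tool_pos: [0.6123, -0.168, 0.035]
tcp_rot: [2.286, 2.153, -0.028]
wrist_force: [-0.2, 0.4, 0.2]
grip_width: 0.0632
```

```bash
python3 top.py w22; python3 st.py
```

```text
[ 0.6125 -0.168   0.0353] 0.0633062633715884
4364 ((7.036835670471191, -0.3864593505859375), (96.66616821289062, 16.833322525024414), 89.55647277832031) -84.45456393695571 [[ -0.63134335 -46.92335073]
 [ 14.86599862  46.0230051 ]]
26.5 [-0.338  0.338  1.516 -0.017  1.295 -0.273] [ 0.6125 -0.168   0.0353] [ 0.3  0.6 -0.8] 0.0633
[[ 0.06   0.998 -0.012]
 [ 0.998 -0.06  -0.013]
 [-0.014 -0.011 -1.   ]]
```

jog_arm(
  moves=[
    [0, 0, 0, 0, 1],
    [0, 0, 0, 0, 1],
    [0, 0, 0, 0, 1],
    [0, 0, 0, 0, 1],
  ],
)

```text
clock: 26.9
tool_pos: [0.6135, -0.1683, 0.0366]
tcp_rot: [2.285, 2.152, -0.026]
wrist_force: [-0.2, -0.3, 4.2]
grip_width: 0.0518
```

jog_arm(
  moves=[
    [0, 0, -0.05, 0, 1],
    [0, 0, -0.2, 0, 1],
    [0, 0, -0.45, 0, 1],
    [0, 0, -0.75, 0, 1],
    [0, 0, -1, 0, 1],
  ],
)

```text
clock: 27.4
tool_pos: [0.6149, -0.1661, 0.1891]
tcp_rot: [2.284, 2.152, -0.026]
wrist_force: [0.1, -0.2, -1.3]
grip_width: 0.0517
```

```bash
python3 st.py; python3 - <<'E'
from h import *
from workcell import r
snap(r,'wrist','w23')
E
python3 held.py w23; python3 go.py 0.75 0.05 0.40 5.56
```

```text
27.4 [-0.334  0.232  1.355 -0.016  1.559 -0.274] [ 0.6149 -0.1661  0.1891] [ 0.1 -0.2 -1.3] 0.0517
[[ 0.06   0.998 -0.01 ]
 [ 0.998 -0.06  -0.014]
 [-0.014 -0.009 -1.   ]]
units [ 1.474  0.793 -1.376] dist 0.325 az -3.43 pos [ 0.6181 -0.1671  0.1973] tilt deg 0.99 toward -90.5
turn units -0.2
  return _methods._mean(a, axis=axis, dtype=dtype,
  ret = ret.dtype.type(ret / rcount)
Traceback (most recent call last):
  File "held.py", line 8, in <module>
    print('top z',np.median(T[top][:,2]),'x range',np.percentile(T[top][:,0],[0.5,99.5]))
                                                   ~~~~~~~~~~~~~^^^^^^^^^^^^^^^^^^^^^^^^
IndexError: index -1 is out of bounds for axis 0 with size 0
```

View pics/w23.png

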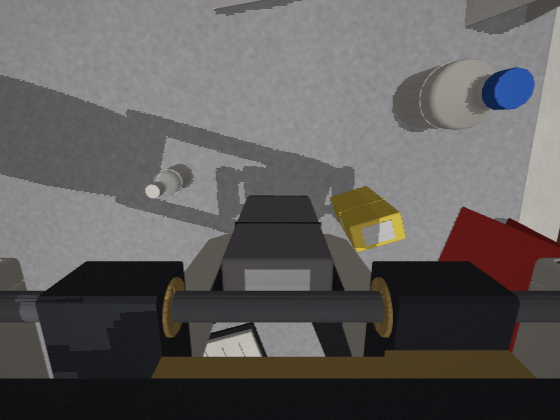

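jog_arm(
  moves=[
    [0.2, 0.05, -0.25, -0.05, 1],
    [0.4, 0.15, -0.5, -0.1, 1],
    [0.6, 0.25, -0.75, -0.15, 1],
    [0.8, 0.35, -0.95, -0.18, 1],
    [0.95, 0.4, -1, -0.2, 1],
  ],
)

```text
clock: 27.95
tool_pos: [0.6882, -0.0239, 0.3502]
tcp_rot: [2.098, 2.316, -0.013]
wrist_force: [1.2, -0.0, -1.8]
grip_width: 0.0519
```

```bash
python3 st.py; python3 go.py 0.8 0.1 0.40 5.56
```

```text
27.95 [-0.099  0.381  0.886 -0.017  1.866 -0.203] [ 0.6882 -0.0239  0.3502] [ 1.2 -0.  -1.8] 0.0519
[[-0.099  0.995  0.007]
 [ 0.995  0.099 -0.017]
 [-0.018  0.005 -1.   ]]
units [ 0.742  0.825 -0.341] dist 0.1741 az 5.68 pos [ 0.6882 -0.0239  0.3502] tilt deg 1.07 toward -69.3
turn units 0.003
```

jog_arm(
  moves=[
    [0.15, 0.12, -0.06, 0, 1],
    [0.35, 0.3, -0.12, 0, 1],
    [0.55, 0.5, -0.2, 0, 1],
    [0.7, 0.62, -0.27, 0, 1],
    [0.78, 0.72, -0.33, 0, 1],
  ],
)

```text
clock: 28.45
tool_pos: [0.7779, 0.1025, 0.3939]
tcp_rot: [2.094, 2.317, -0.009]
wrist_force: [1.5, 0.1, -1.7]
grip_width: 0.0518
```

jog_arm(
  moves=[
    [0.02, 0.15, -0.04, 0, 1],
    [0.02, 0.3, -0.1, 0, 1],
    [0.02, 0.5, -0.2, 0, 1],
    [0.02, 0.7, -0.3, 0, 1],
    [0.02, 0.9, -0.4, 0, 1],
  ],
)

```text
clock: 28.95
tool_pos: [0.8028, 0.1047, 0.3905]
tcp_rot: [2.072, 2.292, 0.05]
wrist_force: [-0.4, -0.8, -1.2]
grip_width: 0.0518
```

```bash
python3 st.py; python3 go.py 0.8 0.1 0.40 5.56
```

```text
28.95 [ 0.074  0.933  0.022 -0.018  2.128 -0.036] [0.8028 0.1047 0.3905] [-0.4 -0.8 -1.2] 0.0518
[[-0.1    0.993  0.059]
 [ 0.995  0.101 -0.01 ]
 [-0.016  0.058 -0.998]]
units [-0.031 -0.018 -0.064] dist 0.011 az 5.79 pos [0.8028 0.1047 0.3905] tilt deg 3.46 toward -10.0
turn units 0.005
```

jog_arm(
  moves=[
    [0.08, 0.3, -0.1, 0, 1],
    [0.1, 0.6, -0.2, 0, 1],
    [0.12, 0.9, -0.3, 0, 1],
    [0.14, 1, -0.4, 0, 1],
    [0.15, 1, -0.5, 0, 1],
  ],
)

```text
clock: 29.45
tool_pos: [0.824, 0.121, 0.3842]
tcp_rot: [2.052, 2.27, 0.102]
wrist_force: [0.9, -0.5, -2.7]
grip_width: 0.0519
```

jog_arm(
  moves=[
    [0.03, 0.3, -0.15, 0, 1],
    [0.06, 0.6, -0.3, 0, 1],
    [0.09, 0.9, -0.45, 0, 1],
    [0.1, 1, -0.6, 0, 1],
    [0.1, 1, -0.7, 0, 1],
  ],
)

```text
clock: 29.95
tool_pos: [0.8332, 0.129, 0.4004]
tcp_rot: [2.031, 2.248, 0.155]
wrist_force: [0.6, -0.5, -2.6]
grip_width: 0.052
```

```bash
python3 st.py; python3 go.py 0.8 0.1 0.40 5.56
```

```text
29.95 [ 0.099  0.924  0.024 -0.013  2.045 -0.009] [0.8332 0.129  0.4004] [ 0.6 -0.5 -2.6] 0.052
[[-0.1    0.984  0.148]
 [ 0.995  0.101  0.003]
 [-0.012  0.148 -0.989]]
units [-0.17  -0.238 -0.031] dist 0.0441 az 5.85 pos [0.8332 0.129  0.4004] tilt deg 8.54 toward 1.2
turn units 0.006
```

jog_arm(
  moves=[
    [0.04, 0.3, -0.15, 0, 1],
    [0.08, 0.6, -0.3, 0, 1],
    [0.1, 0.9, -0.45, 0, 1],
    [0.1, 1, -0.6, 0, 1],
    [0.1, 1, -0.7, 0, 1],
  ],
)

```text
clock: 30.45
tool_pos: [0.8404, 0.1366, 0.42]
tcp_rot: [2.009, 2.224, 0.208]
wrist_force: [0.8, -0.4, -2.6]
grip_width: 0.052
```

jog_arm(
  moves=[
    [0.04, 0.3, -0.15, 0, 1],
    [0.08, 0.6, -0.3, 0, 1],
    [0.1, 0.9, -0.45, 0, 1],
    [0.1, 1, -0.6, 0, 1],
    [0.1, 1, -0.7, 0, 1],
  ],
)

```text
clock: 30.95
tool_pos: [0.8457, 0.1433, 0.4428]
tcp_rot: [1.986, 2.2, 0.26]
wrist_force: [-0.6, 0.4, -2.4]
grip_width: 0.0519
```

jog_arm(
  moves=[
    [0.04, 0.3, -0.15, 0, 1],
    [0.08, 0.6, -0.3, 0, 1],
    [0.1, 0.9, -0.45, 0, 1],
    [0.1, 1, -0.6, 0, 1],
    [0.1, 1, -0.7, 0, 1],
  ],
)

```text
clock: 31.45
tool_pos: [0.8488, 0.1491, 0.4685]
tcp_rot: [1.963, 2.175, 0.312]
wrist_force: [-0.8, -0.4, -2.6]
grip_width: 0.0517
```

```bash
python3 st.py; python3 go.py 0.8 0.1 0.40 5.56; python3 - <<'E'
from h import *
from workcell import r
snap(r,'wrist','w24')
E
python3 held.py w24
```

```text
31.45 [ 0.118  0.851  0.024 -0.008  1.978  0.011] [0.8488 0.1491 0.4685] [-0.8 -0.4 -2.6] 0.0517
[[-0.102  0.954  0.283]
 [ 0.995  0.099  0.026]
 [-0.003  0.284 -0.959]]
units [-0.291 -0.472  0.337] dist 0.0974 az 5.91 pos [0.8488 0.1491 0.4685] tilt deg 16.5 toward 5.3
turn units 0.008
top z -80.88837205851348 x range [-1.48396287 15.12383209]
-75 -60 1139 face x [14.6 15.  15.5] y [-436.9 1421.5]
-60 -40 1069 face x [14.9 15.3 15.7] y [-436.9 1421.5]
-40 -20 776 face x [15.2 15.6 16. ] y [-436.9 1421.5]
-20 0 573 face x [15.5 15.9 16.2] y [-436.9 1421.5]
0 20 429 face x [15.8 16.2 16.5] y [-436.9 1421.5]
20 40 215 face x [16.1 16.5 16.7] y [-436.9 1421.5]
```

jog_arm(
  moves=[
    [-0.15, 0.1, -0.1, 0, 1],
    [-0.35, 0.3, -0.2, 0, 1],
    [-0.6, 0.5, -0.3, 0, 1],
    [-0.85, 0.8, -0.4, 0, 1],
    [-1, 1, -0.5, 0, 1],
  ],
)

```text
clock: 32.0
tool_pos: [0.8673, 0.0398, 0.4921]
tcp_rot: [1.937, 2.145, 0.359]
wrist_force: [-0.1, 0.5, -2.7]
grip_width: 0.0518
```

jog_arm(
  moves=[
    [-0.1, 0.3, -0.15, 0, 1],
    [-0.15, 0.6, -0.3, 0, 1],
    [-0.2, 0.9, -0.45, 0, 1],
    [-0.2, 1, -0.6, 0, 1],
    [-0.2, 1, -0.7, 0, 1],
  ],
)

```text
clock: 32.5
tool_pos: [0.8673, 0.0227, 0.5234]
tcp_rot: [1.909, 2.115, 0.404]
wrist_force: [-0.5, -0.0, -3.0]
grip_width: 0.052
```

```bash
python3 st.py; python3 go.py 0.56 0.09 0.36 5.56
```

```text
32.5 [-0.058  0.794  0.024  0.055  1.941 -0.13 ] [0.8673 0.0227 0.5234] [-0.5 -0.  -3. ] 0.052
[[-0.1    0.922  0.374]
 [ 0.995  0.096  0.03 ]
 [-0.009  0.375 -0.927]]
units [ 0.661 -2.254  0.256] dist 0.3545 az 5.95 pos [0.8673 0.0227 0.5234] tilt deg 22.06 toward 4.5
turn units 0.009
```

jog_arm(
  moves=[
    [-0.2, 0.2, -0.15, 0, 1],
    [-0.4, 0.45, -0.3, 0, 1],
    [-0.6, 0.7, -0.45, 0, 1],
    [-0.75, 0.9, -0.55, 0, 1],
    [-0.8, 1, -0.6, 0, 1],
  ],
)

```text
clock: 33.0
tool_pos: [0.8662, -0.0553, 0.5505]
tcp_rot: [1.882, 2.081, 0.442]
wrist_force: [-0.5, -0.3, -2.4]
grip_width: 0.0521
```

```bash
python3 st.py; python3 go.py 0.52 0.088 0.25 5.56
```

```text
33.0 [-0.169  0.767  0.024  0.103  1.927 -0.213] [ 0.8662 -0.0553  0.5505] [-0.5 -0.3 -2.4] 0.0521
[[-0.097  0.903  0.419]
 [ 0.995  0.094  0.026]
 [-0.016  0.419 -0.908]]
units [ 1.205 -2.834  0.877] dist 0.4803 az 5.95 pos [ 0.8662 -0.0553  0.5505] tilt deg 24.8 toward 3.6
turn units 0.009
```

jog_arm(
  moves=[
    [0.1, -0.2, 0.05, 0, 1],
    [0.2, -0.45, 0.12, 0, 1],
    [0.3, -0.7, 0.2, 0, 1],
    [0.4, -0.9, 0.27, 0, 1],
    [0.42, -1, 0.3, 0, 1],
  ],
)

```text
clock: 33.5
tool_pos: [0.7666, -0.0133, 0.4666]
tcp_rot: [1.882, 2.081, 0.443]
wrist_force: [0.6, -0.3, -0.3]
grip_width: 0.052
```

jog_arm(
  moves=[
    [0.13, -0.3, 0.1, 0, 1],
    [0.26, -0.55, 0.17, 0, 1],
    [0.35, -0.8, 0.25, 0, 1],
    [0.4, -0.95, 0.3, 0, 1],
    [0.42, -1, 0.3, 0, 1],
  ],
)

```text
clock: 34.0
tool_pos: [0.6413, 0.0375, 0.3583]
tcp_rot: [1.884, 2.085, 0.439]
wrist_force: [0.5, -0.1, -2.3]
grip_width: 0.0519
```

```bash
python3 st.py; python3 go.py 0.53 0.088 0.235 5.56
```

```text
34.0 [-0.054 -0.239  1.589  0.051  1.366 -0.154] [0.6413 0.0375 0.3583] [ 0.5 -0.1 -2.3] 0.0519
[[-0.098  0.905  0.415]
 [ 0.995  0.095  0.027]
 [-0.015  0.415 -0.909]]
units [ 0.42  -0.981  0.449] dist 0.1736 az 5.99 pos [0.6413 0.0375 0.3583] tilt deg 24.57 toward 3.8
turn units 0.009
```

jog_arm(
  moves=[
    [0.1, -0.22, 0.08, 0, 1],
    [0.2, -0.5, 0.18, 0, 1],
    [0.3, -0.75, 0.3, 0, 1],
    [0.4, -0.93, 0.4, 0, 1],
    [0.42, -0.98, 0.42, 0, 1],
  ],
)

```text
clock: 34.5
tool_pos: [0.5259, 0.0888, 0.2357]
tcp_rot: [1.886, 2.089, 0.436]
wrist_force: [0.9, -0.2, -2.2]
grip_width: 0.0524
```

jog_arm(
  moves=[
    [0, 0, 0, 0.01, 1],
  ],
)

```text
clock: 34.6
tool_pos: [0.526, 0.0892, 0.2364]
tcp_rot: [1.894, 2.082, 0.439]
wrist_force: [1.1, 0.0, -1.1]
grip_width: 0.0521
```

```bash
python3 lab.py w25; python3 st.py; python3 held.py w25
```

```text
[283.  47.] [33, 15, 495] world [0.5535 0.2311 0.1577] tool mm [140.    4.2  87.3]
[283.  76.] [33, 15, 493] world [0.5558 0.2071 0.1578] tool mm [115.9   4.2  87.5]
[282.6 103.5] [33, 14, 448] world [0.5582 0.1832 0.1574] tool mm [91.8  4.1 88.1]
[282.9 134. ] [32, 21, 651] world [0.5612 0.1553 0.1578] tool mm [63.8  4.6 88.2]
[282.5 166.5] [30, 20, 599] world [0.5639 0.1237 0.1575] tool mm [32.1  4.2 88.7]
34.65 [ 7.300e-02 -5.640e-01  2.047e+00 -2.000e-03  1.233e+00 -2.100e-02] [0.5265 0.0889 0.2369] [ 0.5 -0.4 -2. ] 0.0523
[[-0.091  0.907  0.412]
 [ 0.996  0.087  0.028]
 [-0.01   0.413 -0.911]]
top z -83.20788646421363 x range [-1.24112576 15.30264913]
-75 -60 1084 face x [14.8 15.2 15.6] y [-266.3 1267.7]
-60 -40 1037 face x [15.1 15.5 15.9] y [-266.3 1267.7]
-40 -20 753 face x [15.4 15.8 16.2] y [-266.3 1267.7]
-20 0 552 face x [15.7 16.1 16.4] y [-266.3 1267.7]
0 20 428 face x [16.1 16.4 16.7] y [-266.3 1267.7]
20 40 170 face x [16.3 16.6 16.9] y [-266.3 1267.7]
```

View pics/w25.png

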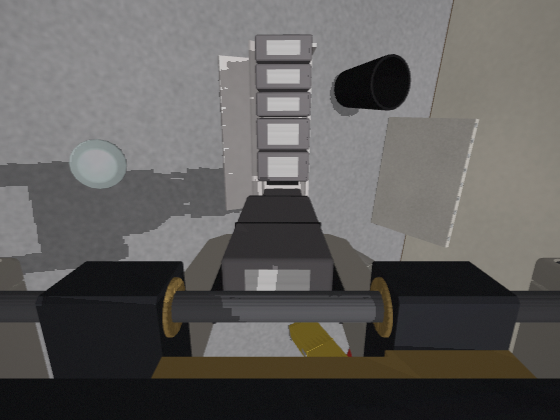

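jog_arm(
  moves=[
    [-0.016, 0.038, 0.03, 0, 1],
    [-0.015, 0.038, 0.1, 0, 1],
    [-0.014, 0.038, 0.18, 0, 1],
    [-0.013, 0.038, 0.25, 0, 1],
    [-0.0125, 0.038, 0.26, 0, 1],
  ],
)

```text
clock: 35.15
tool_pos: [0.5472, 0.0884, 0.2007]
tcp_rot: [1.897, 2.083, 0.435]
wrist_force: [-0.2, -0.1, -2.2]
grip_width: 0.0518
```

```bash
python3 lab.py w26; python3 st.py; python3 held.py w26
```

```text
[278.4  30.5] [40, 18, 713] world [0.5537 0.2311 0.1576] tool mm [141.8   0.3  46.6]
[278.1  64.8] [39, 17, 634] world [0.5556 0.2072 0.1575] tool mm [ 1.179e+02 -1.000e-01  4.680e+01]
[278.5  97.5] [38, 16, 607] world [0.5583 0.1831 0.1576] tool mm [93.6  0.3 47.2]
[278.5 133. ] [36, 25, 894] world [0.561  0.1553 0.1575] tool mm [65.7  0.3 47.6]
[278.3 170.7] [36, 23, 791] world [0.5638 0.1238 0.1574] tool mm [34.   0.1 48. ]
35.2 [ 0.068 -0.486  2.058  0.     1.147 -0.026] [0.5472 0.0885 0.2014] [ 0.6 -0.8 -2.5] 0.0518
[[-0.091  0.908  0.409]
 [ 0.996  0.087  0.028]
 [-0.01   0.41  -0.912]]
top z -82.84717505632503 x range [-1.56754145 14.93970045]
-75 -60 1086 face x [14.4 14.9 15.3] y [-244.3 1202.8]
-60 -40 1048 face x [14.7 15.1 15.5] y [-244.3 1202.8]
-40 -20 757 face x [15.  15.5 15.8] y [-244.3 1202.8]
-20 0 542 face x [15.4 15.7 16.1] y [-244.3 1202.8]
0 20 440 face x [15.7 16.  16.3] y [-244.3 1202.8]
20 40 175 face x [15.9 16.2 16.5] y [-244.3 1202.8]
```

jog_arm(
  moves=[
    [0.003, 0.01, 0.03, 0, 1],
    [0.005, 0.01, 0.12, 0, 1],
    [0.006, 0.01, 0.22, 0, 1],
    [0.007, 0.01, 0.32, 0, 1],
    [0.008, 0.01, 0.37, 0, 1],
  ],
)

```text
clock: 35.7
tool_pos: [0.5707, 0.0914, 0.1491]
tcp_rot: [1.898, 2.084, 0.434]
wrist_force: [0.1, 0.2, -3.9]
grip_width: 0.052
```

```bash
python3 lab.py w27; python3 st.py; python3 held.py w27;python3 - <<'E'
from h import *
from workcell import r
a=snap(r,'scene','s27')['img'][150:270,290:410,::-1]
b=snap(r,'side','d27')['img'][60:180,180:300,::-1]
cv2.imwrite('pics/s27c.png',np.hstack([cv2.resize(a,(400,400),interpolation=2),cv2.resize(b,(400,400),interpolation=2)]))
E
```

```text
[277.6   7.5] [52, 16, 828] world [0.5536 0.2291 0.1576] tool mm [138.6   0.5 -11.5]
[277.6  49.5] [51, 22, 1099] world [0.5557 0.2073 0.1575] tool mm [116.6   0.5 -11.2]
[277.8  92.9] [49, 21, 1009] world [0.5583 0.1829 0.1575] tool mm [ 92.2   0.7 -10.8]
[277.8 137.9] [47, 31, 1441] world [0.5609 0.1556 0.1575] tool mm [ 64.7   0.7 -10.5]
[278.7 183.2] [45, 26, 1039] world [0.5646 0.1258 0.1579] tool mm [ 34.7   1.6 -10.2]
35.75 [ 7.100e-02 -3.750e-01  2.074e+00 -1.000e-03  1.023e+00 -2.200e-02] [0.5704 0.0914 0.1483] [-0.1 -0.2 -2.9] 0.0517
[[-0.091  0.909  0.406]
 [ 0.996  0.087  0.028]
 [-0.01   0.407 -0.914]]
top z -84.09341482281866 x range [-1.47833216 15.07202022]
-75 -60 1060 face x [14.6 15.  15.4] y [-210.  1098.5]
-60 -40 1026 face x [14.8 15.2 15.6] y [-210.  1098.5]
-40 -20 727 face x [15.1 15.5 16. ] y [-210.  1098.5]
-20 0 2482 face x [15.7 26.5 38.7] y [-210.  1098.5]
0 20 0 face x  y 
20 40 0 face x  y
```

View pics/s27c.png

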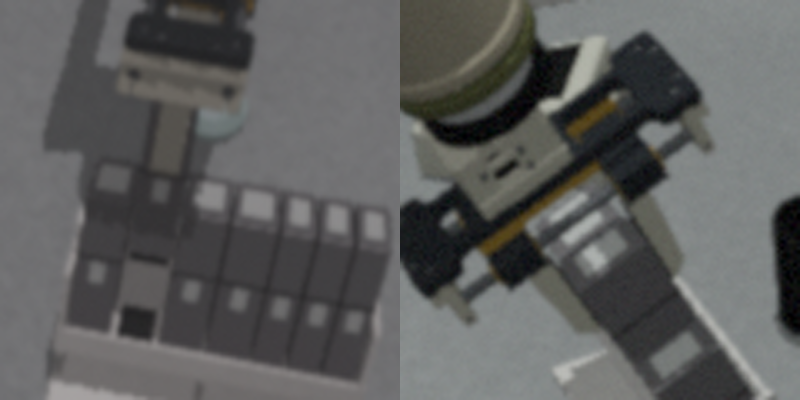

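jog_arm(
  moves=[
    [-0.001, 0.018, 0.01, 0, 1],
    [0, 0.018, 0.09, 0, 1],
    [0.001, 0.018, 0.18, 0, 1],
    [0.002, 0.018, 0.27, 0, 1],
    [0.003, 0.018, 0.33, 0, 1],
  ],
)

```text
clock: 36.35
tool_pos: [0.5929, 0.0934, 0.104]
tcp_rot: [1.899, 2.085, 0.432]
wrist_force: [-0.1, -1.1, -2.3]
grip_width: 0.0521
```

```bash
python3 lab.py w28; python3 st.py; python3 held.py w28 | head -2
```

```text
[273.5  23.2] [70, 32, 2097] world [0.5559 0.2073 0.1576] tool mm [116.2  -1.7 -61.6]
[274.1  83.1] [66, 29, 1837] world [0.5583 0.183  0.1576] tool mm [ 91.8  -1.6 -61.3]
[274.  144.3] [63, 42, 2589] world [0.5608 0.1555 0.1575] tool mm [ 64.2  -1.8 -61. ]
[271.8 199.9] [59, 31, 1277] world [0.5619 0.1279 0.1568] tool mm [ 36.6  -3.5 -60.6]
[267.5 279.5] [22, 20, 349] world [0.5541 0.095  0.1785] tool mm [  4.4  -4.7 -84.6]
36.4 [ 7.200e-02 -2.590e-01  2.068e+00 -2.000e-03  9.150e-01 -2.100e-02] [0.593  0.0934 0.1032] [ 2.2 -0.2 -3.9] 0.0523
[[-0.091  0.91   0.405]
 [ 0.996  0.087  0.028]
 [-0.01   0.406 -0.914]]
top z -84.23134918655202 x range [-1.50255619 15.09389117]
-75 -60 3387 face x [14.7 26.  38.8] y [-183.1 1007.5]
```

jog_arm(
  moves=[
    [0, 0, 0.03, 0, 1],
    [0.001, 0, 0.06, 0, 1],
    [0.001, 0, 0.09, 0, 1],
    [0.002, 0, 0.115, 0, 1],
    [0.002, 0, 0.125, 0, 1],
  ],
)

```text
clock: 36.9
tool_pos: [0.6009, 0.0943, 0.0862]
tcp_rot: [1.899, 2.085, 0.433]
wrist_force: [0.6, -0.1, -0.5]
grip_width: 0.052
```

```bash
python3 lab.py w29; python3 st.py; python3 held.py w29 | head -1
```

```text
[272.5  12.5] [81, 26, 2072] world [0.5559 0.2055 0.1576] tool mm [114.1  -2.2 -80.5]
[273.2  77.6] [77, 34, 2491] world [0.5584 0.1831 0.1576] tool mm [ 91.6  -1.8 -80.1]
[273.4 148.3] [73, 48, 3397] world [0.5608 0.1556 0.1576] tool mm [ 64.   -2.  -79.8]
[269.5 212.5] [68, 32, 1640] world [0.5609 0.1277 0.1562] tool mm [ 36.2  -5.  -79.4]
[267.1 279.4] [22, 20, 362] world [0.5619 0.096  0.1605] tool mm [  4.5  -5.1 -83.7]
[266.3 349. ] [58, 14, 458] world [0.5654 0.0525 0.1549] tool mm [-39.   -7.9 -78.4]
36.95 [ 7.200e-02 -2.150e-01  2.064e+00 -2.000e-03  8.740e-01 -2.000e-02] [0.6009 0.0943 0.0861] [ 2.2 -0.2 -2.4] 0.052
[[-0.091  0.909  0.406]
 [ 0.996  0.087  0.028]
 [-0.01   0.407 -0.914]]
top z -79.21984087431461 x range [-29.74626606  39.90775185]
```

jog_arm(
  moves=[
    [0, 0, 0.008, 0, 1],
    [0, 0, 0.015, 0, 1],
    [0, 0, 0.021, 0, 1],
    [0, 0, 0.026, 0, 1],
    [0, 0, 0.028, 0, 1],
  ],
)

```text
clock: 37.45
tool_pos: [0.6027, 0.0944, 0.0823]
tcp_rot: [1.899, 2.085, 0.433]
wrist_force: [1.7, 0.1, -0.4]
grip_width: 0.052
```

```bash
python3 lab.py w30; python3 st.py
```

```text
[271.6  10.7] [84, 23, 1856] world [0.5557 0.2047 0.1574] tool mm [113.4  -2.6 -84.6]
[273.   75.9] [80, 35, 2673] world [0.5584 0.1831 0.1576] tool mm [ 91.6  -1.9 -84.3]
[273.1 148.9] [75, 50, 3609] world [0.5608 0.1557 0.1576] tool mm [ 64.1  -2.1 -84. ]
[269.6 214.7] [70, 32, 1748] world [0.5614 0.1278 0.1565] tool mm [ 36.3  -4.4 -83.6]
[266.5 279.1] [20, 20, 344] world [0.5634 0.0962 0.1567] tool mm [  4.6  -5.3 -83.9]
[260.8 352.2] [48, 10, 292] world [0.5645 0.0542 0.1542] tool mm [-37.3  -8.9 -82.3]
37.5 [ 7.200e-02 -2.050e-01  2.063e+00 -2.000e-03  8.650e-01 -2.000e-02] [0.6027 0.0944 0.0823] [ 2.   0.8 -1.6] 0.0518
[[-0.091  0.909  0.406]
 [ 0.996  0.087  0.028]
 [-0.01   0.407 -0.914]]
```

jog_arm(
  moves=[
    [0, 0, 0.004, 0, 1],
    [0, 0, 0.007, 0, 1],
    [0, 0, 0.007, 0, 1],
  ],
)

```text
clock: 37.8
tool_pos: [0.6029, 0.0944, 0.0821]
tcp_rot: [1.899, 2.085, 0.433]
wrist_force: [-10.1, -1.3, 8.9]
grip_width: 0.0518
```

```bash
python3 lab.py w31; python3 st.py
```

```text
[271.6  10.6] [84, 23, 1832] world [0.5559 0.2047 0.1574] tool mm [113.3  -2.4 -84.9]
[272.6  75.9] [80, 35, 2695] world [0.5582 0.1831 0.1576] tool mm [ 91.6  -2.2 -84.7]
[272.7 149.3] [76, 50, 3681] world [0.5609 0.1556 0.1576] tool mm [ 64.   -2.2 -84.4]
[268.8 215.3] [70, 33, 1723] world [0.5612 0.1277 0.1563] tool mm [ 36.2  -4.8 -83.9]
[267.5 279.5] [22, 20, 343] world [0.5642 0.0963 0.1565] tool mm [  4.6  -4.8 -83.7]
[259.6 352.4] [40, 9, 264] world [0.5639 0.0547 0.1542] tool mm [-36.7  -9.6 -82.8]
37.85 [ 7.300e-02 -2.040e-01  2.062e+00 -2.000e-03  8.640e-01 -2.000e-02] [0.6029 0.0944 0.082 ] [-9.  -0.7  8.7] 0.0519
[[-0.091  0.91   0.405]
 [ 0.996  0.087  0.028]
 [-0.01   0.406 -0.914]]
```

jog_arm(
  moves=[
    [0, 0, -0.002, 0, -0.6],
    [0, 0, -0.002, 0, -0.6],
    [0, 0, -0.002, 0, -0.6],
    [0, 0, -0.002, 0, -0.6],
    [0, 0, -0.002, 0, -0.6],
  ],
)

```text
clock: 38.35
tool_pos: [0.6028, 0.0944, 0.0822]
tcp_rot: [1.899, 2.085, 0.433]
wrist_force: [-1.0, 0.4, -0.2]
grip_width: 0.0743
```

jog_arm(
  moves=[
    [0, 0, -0.05, 0, -0.8],
    [0, 0, -0.2, 0, -0.8],
    [0, 0, -0.4, 0, -0.8],
    [0, 0, -0.65, 0, -0.8],
    [0, 0, -0.9, 0, -0.8],
  ],
)

```text
clock: 38.85
tool_pos: [0.5469, 0.0906, 0.2069]
tcp_rot: [1.899, 2.085, 0.432]
wrist_force: [0.8, -0.1, -0.1]
grip_width: 0.0834
```

```bash
python3 lab.py w32; python3 st.py
```

```text
[275.7  35.7] [38, 17, 618] world [0.5537 0.2311 0.1578] tool mm [139.7  -7.   58.2]
[275.4  69. ] [38, 17, 571] world [0.5557 0.2072 0.1575] tool mm [115.7  -7.4  58.6]
[275.7 100.9] [36, 15, 531] world [0.5583 0.183  0.1575] tool mm [91.4 -7.1 59. ]
[275.7 135.2] [35, 24, 817] world [0.5607 0.1555 0.1574] tool mm [63.8 -7.3 59.2]
[276.1 171.9] [33, 22, 680] world [0.5642 0.1239 0.1575] tool mm [32.1 -7.  59.7]
[290.4 204.4] [6, 20, 67] world [0.5793 0.0967 0.1632] tool mm [ 3.5  6.7 60.1]
[289.1 239.4] [6, 20, 92] world [0.5813 0.0609 0.1627] tool mm [-32.3   5.2  60.2]
38.9 [ 7.300e-02 -4.900e-01  2.038e+00 -2.000e-03  1.167e+00 -2.000e-02] [0.5487 0.0909 0.2151] [2.6 0.3 6.2] 0.0835
[[-0.091  0.906  0.413]
 [ 0.996  0.087  0.028]
 [-0.01   0.414 -0.91 ]]
```

View pics/w32.png

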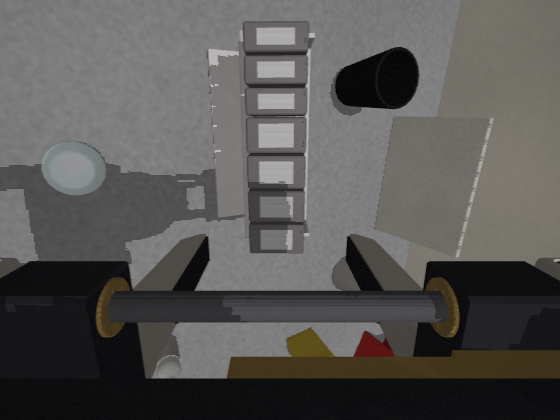

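Row full, tops level. I'll back the arm off and check with the fixed cameras.

jog_arm(
  moves=[
    [0, 0, -0.2, 0, -0.8],
    [0, -0.1, -0.4, 0, -0.8],
    [0, -0.2, -0.6, 0, -0.8],
    [0, -0.3, -0.75, 0, -0.8],
    [0, -0.35, -0.8, 0, -0.8],
  ],
)

```text
clock: 39.4
tool_pos: [0.4512, 0.0829, 0.3059]
tcp_rot: [1.891, 2.077, 0.445]
wrist_force: [-0.5, -0.7, -0.1]
grip_width: 0.084
```

```bash
python3 st.py; python3 - <<'E'
from h import *
from workcell import r
for name,(x0,y0,x1,y1),th in (('scene',(300,190,420,265),105),('side',(200,105,320,210),120)):
    f=snap(r,name,name+'F'); im=cv2.cvtColor(f['img'],cv2.COLOR_RGB2GRAY); C=cloud(f)
    m=np.zeros(im.shape,bool); m[y0:y1,x0:x1]=im[y0:y1,x0:x1]>th; m&=(C[...,2]>.14)&(C[...,2]<.18)
    n,l,s,c=cv2.connectedComponentsWithStats(m.astype(np.uint8)); print(name)
    for i in range(1,n):
        if s[i,4]>=12: print(c[i].round(1),s[i,4],np.median(C[l==i],0).round(4))
# tops heights: plane normal check in tilted frame
a=ld('sceneF')['img'][:,:,::-1]
cv2.imwrite('pics/Fc.png',np.hstack([cv2.resize(a[180:300,290:430],(400,343),interpolation=2),cv2.resize(ld('sideF')['img'][100:240,190:330,::-1],(343,343),interpolation=2)]))
E
```

```text
39.4 [ 7.000e-02 -8.000e-01  2.062e+00 -1.000e-03  1.448e+00 -2.400e-02] [0.4512 0.0829 0.3059] [-0.5 -0.7 -0.1] 0.084
[[-0.091  0.904  0.418]
 [ 0.996  0.087  0.029]
 [-0.01   0.419 -0.908]]
scene
[323.6 203. ] 75 [0.5679 0.059  0.1579]
[338.1 205.7] 74 [0.5652 0.0913 0.1581]
[352.4 208.2] 75 [0.5612 0.1229 0.1582]
[366.8 211. ] 76 [0.5594 0.1549 0.1581]
[379.5 213.2] 49 [0.5567 0.1824 0.1587]
[390.5 215.2] 49 [0.5527 0.2063 0.1571]
[401.8 217.4] 50 [0.5517 0.2304 0.1586]
side
[229.9 122.3] 64 [0.5543 0.2286 0.1579]
[234.3 127.9] 61 [0.5576 0.2032 0.1583]
[238.7 133.6] 59 [0.5602 0.1799 0.158 ]
[243.5 140.6] 102 [0.5625 0.1521 0.1581]
[249.6 148.7] 105 [0.5652 0.1196 0.1586]
[255.9 157. ] 110 [0.5684 0.089  0.1588]
[262.2 166. ] 118 [0.5713 0.0567 0.1581]
```

View pics/Fc.png

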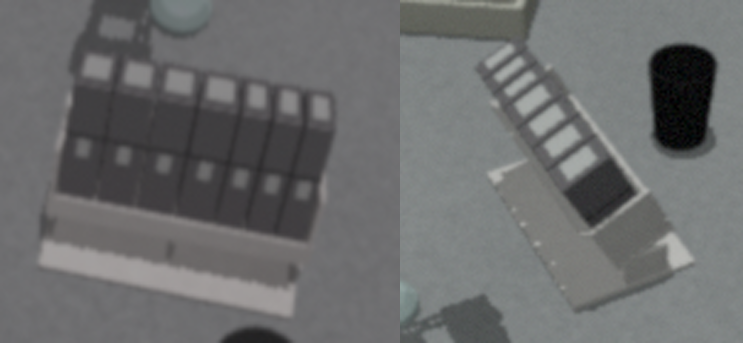

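View pics/sideF.png

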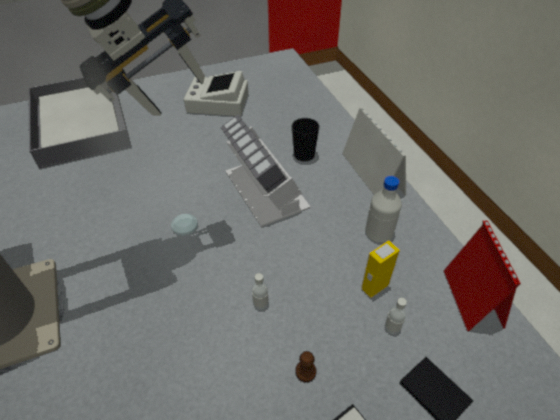

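All seven tops are level and in line, the neighbours' label pixels match the start pictures, and nothing else on the desk has moved. I'm handing it in.

```bash
python3 -c "
from workcell import r
print(r.job_done())"
```

```text
the job is handed in; nothing more can be done
None
```

Both cases are in their places: I moved the slim case to the empty slim place first, then stood the grey thick case in the thick place and handed the job in. The clock read about 39.5 s. `job_done()` gives no verdict.

**Last checks**
- **Fit in the row:** In the scene and side pictures all seven case tops lie in one line at z of about 0.158 m, agreeing within about 2 mm.
- **Other things:** The neighbours' labels sit within about 0.2 px of where they were at the start. The yellow look-alike, bottles, stamp, cup and paperweight look unmoved.
- **Setting down:** The slim case went in with almost no force. The thick case touched the floor at about 13 N just before I let go.

**What failed or disagreed**
- **First grasp missed:** The cameras put the fingertips about 43 mm short of the reported TCP, so the first close shut in the air above the slim case and touched nothing. I then went deeper and gripped it.
- **Tilting the tool:** Moves only allow a turn about the tool's z. I got the 25° lean by pushing against the reach limit, and straightened the tool again at the inner limit. While straightening, joint 2 read -0.892 against the stated -0.89, possibly only rounding in the stated range.
- **Force spike:** When I first ran into the reach limit, the wrist force read about 89 N. That was with nothing held, and it is below the 120 N limit.
- **Cameras:** The scene and side cameras disagreed by about 3 mm, so I did the fine alignment with the wrist camera.

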